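# Seat a roller carrier on the sprung three-ball checking stand and swing in the sensor

## Robot

A 7-joint arm with a two-finger parallel gripper is mounted at the origin on a cart in front of the work surface, level with it; the furniture and walls round the work are solid. World frame = base frame: x ahead of the robot, y to its left, z up, the work surface at z = 0. Lengths are in m, angles in rad, forces in N, time in s.
With the tool pointing down it reaches from about 0.4 to 0.9 m from the base axis. Payload 5.6 kg.
Tool frame: the origin (TCP) lies at the very end of the fingers, on their centre line; the grasp point (between the pads) lies 19 mm behind it; z points along the fingers, y is the direction in which the jaws open and shut (so a half turn about z gives the same grasp; the last joint's range is limited). The gripper opens to 92 mm and grips with 3 to 60 N. Pads are 20 mm wide; open, the fingers measure 128 mm over their backs; the gripper's body (75 mm by 189 mm) begins 69 mm behind the grasp point.
Start: joints at [-1.186, 0.468, -0.012, 1.603, 0.006, 1.071, -0.056], TCP at [0.27, 0.591, 0.215] pointing down, gripper open.
Joint ranges: [-2.53, 2.53], [-0.31, 2.02], [-1.57, 1.55], [0.28, 2.44], [-1.29, 4.43], [0.15, 1.84], [-2.92, 2.92]. Speed limits (rad/s): [2.57, 2.57, 3.14, 3.14, 3.14, 3.14, 3.14].

## Interface

Orientations are given as a unit quaternion [x, y, z, w].
In Python, from bench import env gives the robot as it stands.
- The arm moves only by the tool drive_tool, never from a script. Its argument "commands" is a list of rows, each a list of 5 numbers: the shift along the tool's x, y, z in m, then the turn about the tool's z in rad, then the closure, from -1 (fully open) to 1 (shut). In form: [[x, y, z, yaw, hand], ...]. A call has 1 to 20 rows; each row shifts and turns the commanded pose from where the row before left it, along the tool's axes as they then stand; what a row does not reach is not made up. A row lasts 1/12 s, in which the tool goes at most 41.7 mm and 7.16 degrees, less where a joint would pass 70% of its speed; a pose out of reach is approached as far as the arm can. A call with a gripper value outside its range is refused whole. The fingers move at their own pace and stop on an object; "grip_force" is the grip in N (left out, the last holds). Time passes only in rows, so rows that do not move let the fingers close. It gives the time, the measured TCP pose, the force and the opening at its end, in the units of the state.
- env.get_obs(): the state, without advancing time (a new reading comes with each control period).
- env.camera(name): name is "scene" or "top"; returns a dict with "image" (384x512x3 uint8, blue, green, red), "fx", "fy", "cx", "cy" (pixels), "dist_coeffs" ([k1, k2, p1, p2, k3] as OpenCV has them; the pictures are not rectified), "rvec" (rotation vector, rad) and "tvec" (3), from world to camera coordinates, as OpenCV has them. Camera axes: x right, y down, z forward; pixel columns grow to the right and rows downward; lengths in m; the calibration is good to about 2 mm. A picture is of the moment at which its call begins. There is no depth.
- env.hand_in(): hands the job in, once; it reports no verdict.
The state is a dict: "time": time; "qpos": joint angles; "joint_vel": joint speeds; "effort": joint torques, N m; "tcp_pos": TCP position; "orientation": TCP orientation; "force": force on the tool from outside, world axes, zero at the start; "ft_torque": the same for the moment, N m; "grip_width": finger opening in m.
Only numpy, scipy, OpenCV 4.12 (cv2) and the standard library are available. Lean on these libraries where they do the work, as an engineer would, in place of code of your own. Each camera call takes 0.05 s, during which the arm holds its last target.

## Task

Put the blue carrier plate, with the fork bracket that is bolted on it, onto the inclined checking stand with its cut-corner end uphill, so that the three V blocks under it sit on the stand's three steel balls, and press it down without slamming it until the two sprung rollers have snapped over its side edges and hold it fully home. Then swing the stand's sensor arm in as far as its stop, so that the sensor stands over the bracket's roller. Leave the other things on the trolley where they are.

Things in the scene. Friction and masses are not known exactly. Their poses are not given: they have to be found in the camera images.
- carrier: Loose blue plate, 116 mm (x) by 130 mm (y), the two corners at its +x end cut off, a grey fork bracket with cream roller bolted on its middle; 0.6 to 0.9 kg. Origin: centre of the underside of its three steel V blocks, on which it stands (z up). V blocks 14 mm high, plate from z = 14 to 26 mm; side edges (y = +-65 mm at z = 20 mm) bevelled 45 degrees above and below.
- vee_rear (a point): Mouth centre of the V groove under the plate's cut-corner end: carrier (40, 0, 0) mm. All grooves: 20 mm wide at the mouth, 45 degree flanks, apex 10 mm up, pointing roughly at the plate's middle; the other two are at carrier (-38, 40, 0) and (-38, -40, 0) mm.
- grip (a point): A good point to grip the carrier, closing along its y across the bracket's cheeks: carrier (0, 0, 78) mm, midway between them. Upright cheeks, outer faces at y = +-20 mm (40 mm across), z = 35 to 112 mm, 54 mm wide in x, narrowing upwards. The bracket's foot is 82 mm (x) by 60 mm (y), z = 26 to 35 mm. Axes as the carrier's.
- roller_crown (a point): Top of the bracket's roller, the carrier's highest point: carrier (0, 0, 116) mm. The roller's axle runs along the carrier's y. Axes as the carrier's.
- seat (a point): Where the carrier's origin lies when it is home, 14.7 mm over the stand's deck. Its axes are those of the home carrier: z = the deck's normal (25 degrees from vertical, leaning to the stand's low front), x up the slope, y to the left. The three balls (18 mm in diameter) are centred at its (40, 0), (-38, 40), (-38, -40) mm, 2.7 mm below its xy plane. Smooth and oiled: the plate self-centres from 3 mm off.
- stand: Fixed checking stand: grey sides, aluminium deck 189 by 232 mm sloping at 25 degrees, low side towards the stand's -x. Origin on the trolley top below the middle of the deck's balls, z up. At both side edges of the deck (y = +-104 to +-116 mm) stand roller housings 56 mm high over it; only the sensor post and arm at the uphill end are higher.
- catch_left (a joint): Outward travel (m) of the sprung smooth white roller (14 mm in diameter, along x) at the deck's left edge: 0 = inner stop (no plate), 0.008 as the plate's edge passes, 0.003 when it is home. Spring 5 N inwards at 0, plus 350 N/m. Coming down along the seat's z the plate meets the rollers 19 mm above home; they pass its edge 8 mm above home and then push it home. Pressing in takes 5 to 20 N.
- catch_right (a joint): The same for the sprung roller at the deck's right (-y) edge.
- sensor_arm (a joint): Swing (rad) of the sensor arm about its post (axis along the seat's z). 0 to 0.35 at the start = swung out to the left rear (seen up the slope); 1.833 = at its stop, pointing down the slope, sensor over the roller of a home carrier. Grows anticlockwise seen from above. Friction 0.12 N m holds it where it is left. The sensor clears the roller of a home carrier by 5 mm; one more than 5 mm too high blocks it.
- knob (a point): Middle of the black round knob on the sensor arm: 18 mm in diameter, grip part 22 mm high, upright along the seat's z; its top is 11 mm above the point, the arm's top 21 mm below. 50 mm from the pivot. z axis = the seat's z, x axis outwards along the arm. The sensor barrel (18 mm in diameter) stands 45 mm further out, its top 9 mm above the knob's top.
- swing_pivot (a point): Point on the arm's axis at the height of the knob's middle: the knob moves round it at 50 mm, in the plane square to the seat's z. In the seat's axes it lies at (95, 0, 168) mm; its axes are the seat's.
- sensor_face (a point): Middle of the sensor's lower end, 95 mm from the arm's axis.
- yellow_wheel: Bystander: loose yellow wheel lying flat, 56 mm in diameter, 22 mm high; origin under its middle.
- slide_block: Bystander: loose brown slide block, 87 by 58 by 22 mm; origin under its middle.
- spanner: Bystander: loose adjustable spanner lying flat, 196 mm long, 11 mm high; origin under its middle.

How it is judged:
On the way, in this order (a step that is already met when the one before it is completed fails the run):
1. the carrier is fully home on the three balls, both sprung rollers over its edges, the sensor arm still swung out (distance between carrier and seat below 0.003 m and angle between the z axis of carrier and the z axis of seat, either way round below 0.03 rad and angle between the x axis of carrier and the x axis of seat, either way round below 0.03 rad and z of roller_crown in the frame of seat above 0.1 m and value of joint sensor_arm below 0.8 rad), for 0.2 s.
2. the sensor arm is at its stop over the roller (value of joint sensor_arm above 1.77 rad), for 0.2 s.
At the end, for the whole second after the job is handed in: The carrier is home on the stand: within 3 mm of the seat point, parallel to the deck and turned true within 0.03 rad, at rest; the sensor arm is within 0.06 rad of its stop, over the roller; nothing held (distance between carrier and seat below 0.003 m and angle between the z axis of carrier and the z axis of seat, either way round below 0.03 rad and angle between the x axis of carrier and the x axis of seat, either way round below 0.03 rad and z of roller_crown in the frame of seat above 0.1 m and value of joint sensor_arm above 1.77 rad and linear speed of carrier below 0.02 m/s and angular speed of carrier below 0.1 rad/s); the robot touches nothing.
It fails at once if a bystander (yellow wheel, slide block or spanner) is moved by more than 30 mm (distance of any of yellow_wheel, slide_block, spanner from where it was at the start of the episode above 0.03 m).
It fails at once if the carrier is slammed onto the stand with more than 140 N of contact force in all (contact force between carrier and stand above 140 N).
It also fails if it takes over 61 s, if anything falls off the work surface, if the arm or the gripper's body presses on something with over 40 N, if the wrist force passes 120 N, or if a joint passes its speed limit or range.

## Working session

There is one attempt and no reset: what is moved stays moved. The work goes in short steps, Python scripts to look and compute and a tool call to move; the robot and the scene stay as the last step left them, time stands still between calls to the robot, and variables do not carry over. Pictures are saved under pics/ and viewed, and the job is handed in when it is done.

Besides the shell and the picture viewer there is one more tool, called after "Call:" by a JSON object that holds its "method" and its "body", one argument or row to a line. drive_tool: Moves the arm, as the interface text tells. Its arguments: {"type":"object","properties":{"commands":{"type":"array"},"grip_force":{"type":"number"}},"required":["commands"]}

```bash
ls; mkdir -p pics; cat > h.py <<'E'
import numpy as np, cv2
from scipy.spatial.transform import Rotation as R
from bench import env
def cam(n):
    c=env.camera(n); 
    c['K']=np.array([[c['fx'],0,c['cx']],[0,c['fy'],c['cy']],[0,0,1]]);c['D']=np.array(c['dist_coeffs'],float)
    c['rvec']=np.array(c['rvec'],float);c['tvec']=np.array(c['tvec'],float)
    return c
def ray(c,uv):
    p=cv2.undistortPoints(np.array(uv,float).reshape(-1,1,2),c['K'],c['D']).reshape(-1,2)
    M=cv2.Rodrigues(c['rvec'])[0]
    d=np.c_[p,np.ones(len(p))]@M
    return -M.T@c['tvec'].ravel(), d/np.linalg.norm(d,axis=1)[:,None]
def onz(c,uv,z):
    o,d=ray(c,uv); return o+d*((z-o[2])/d[:,2])[:,None]
def proj(c,P):
    return cv2.projectPoints(np.array(P,float).reshape(-1,1,3),c['rvec'],c['tvec'],c['K'],c['D'])[0].reshape(-1,2)
def tri(c1,u1,c2,u2):
    o1,d1=ray(c1,u1);o2,d2=ray(c2,u2)
    out=[]
    for a,b in zip(d1,d2):
        t=np.linalg.lstsq(np.c_[a,-b],o2-o1,rcond=None)[0]
        p,q=o1+a*t[0],o2+b*t[1]; out.append(np.r_[(p+q)/2,np.linalg.norm(p-q)])
    return np.array(out)
E
python3 - <<'E'
from h import *
import pickle
print(env.get_obs())
for n in('scene','top'):
    c=cam(n); pickle.dump(c,open(n+'0.pkl','wb')); cv2.imwrite(f'pics/{n}0.png',c['image'])
    print(n,c['K'],c['D'],ray(c,[[256,192]]))
E
```

```text
pics
{'time': 0.0, 'qpos': array([-1.1859835 ,  0.46838666, -0.01159803,  1.60361369,  0.00596689,
        1.07139495, -0.05629401]), 'joint_vel': array([ 0.00048846,  0.00076905, -0.00107897,  0.00018711, -0.00030953,
        0.00048663, -0.00185283]), 'effort': array([-4.31552953e-04, -5.20580184e+01, -1.26050255e-02, -2.43743759e+01,
       -5.66214498e-02,  1.73773285e-02,  1.56654360e-04]), 'tcp_pos': array([0.26949   , 0.59086376, 0.2136383 ]), 'orientation': array([ 2.12317016e-01,  9.77200442e-01, -8.72841645e-04, -1.40135511e-04]), 'force': array([ 0.70802093, -0.27557869,  0.0046302 ]), 'ft_torque': array([-0.00737206,  0.02226475, -0.04795047]), 'grip_width': 0.09170891194408438}
scene [[408.06170356   0.         256.73846687]
 [  0.         408.06170356 195.73014037]
 [  0.           0.           1.        ]] [-0.07639934  0.          0.          0.          0.        ] (array([-0.16991957,  0.86918558,  1.04064869]), array([[ 0.44847134, -0.67684975, -0.58373614]]))
top [[397.52159253   0.         258.71627855]
 [  0.         397.52159253 193.56521532]
 [  0.           0.           1.        ]] [0.02307672 0.         0.         0.         0.        ] (array([ 0.23785372, -0.14316563,  1.3038125 ]), array([[ 0.20570535,  0.0164324 , -0.978476  ]]))
```

View pics/scene0.png

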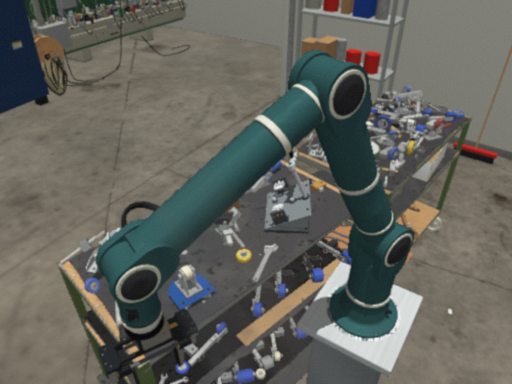

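View pics/top0.png

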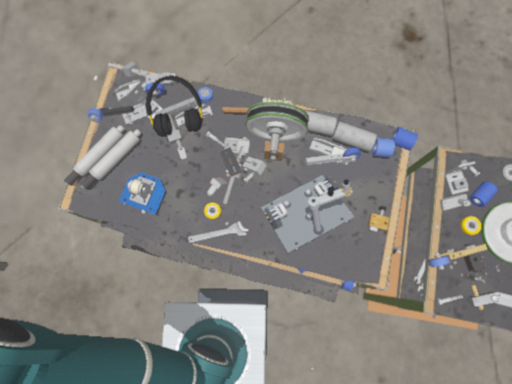

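The scene view shows the arm over the trolley. In the top view the blue carrier is at about (143,193), the stand at about (307,212), the wheel at (212,210) and the spanner at (218,232). I'll zoom in.

```bash
python3 - <<'E'
from h import *
import pickle
t=pickle.load(open('top0.pkl','rb'));s=pickle.load(open('scene0.pkl','rb'))
def z(im,x0,y0,x1,y1,k,n): cv2.imwrite(n,cv2.resize(im[y0:y1,x0:x1],None,fx=k,fy=k,interpolation=cv2.INTER_CUBIC))
z(t['image'],250,165,365,260,6.5,'pics/t_stand.png')
z(t['image'],105,160,185,225,9,'pics/t_car.png')
z(s['image'],250,160,330,240,7,'pics/s_stand.png')
z(s['image'],150,245,230,320,8,'pics/s_car.png')
for uv in [(143,193),(307,212),(212,210),(218,232)]: print(onz(t,[uv],0.03))
E
```

```text
[[0.49264585 0.24758241 0.03      ]]
[[ 0.44380306 -0.28874638  0.03      ]]
[[0.4422552  0.01925672 0.03      ]]
[[ 0.3713855  -0.00363396  0.03      ]]
```

View pics/t_stand.png

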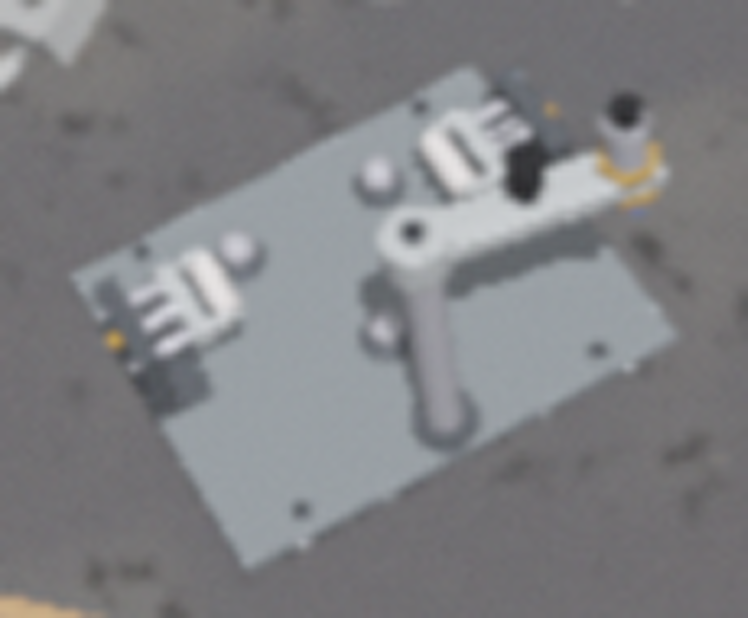

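View pics/t_car.png

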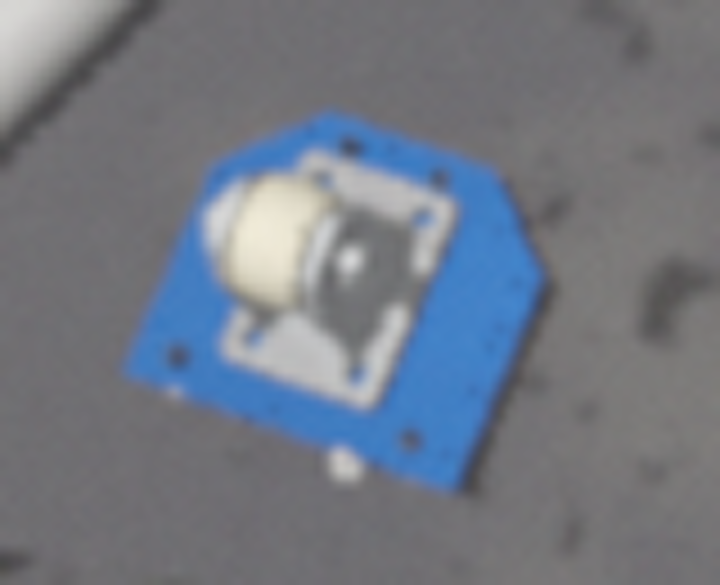

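View pics/s_stand.png

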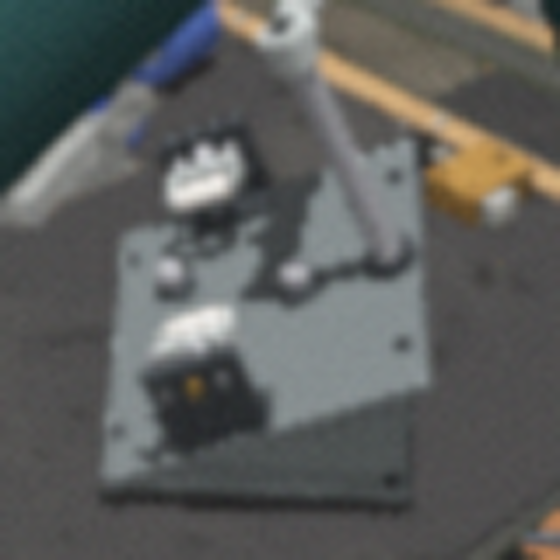

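View pics/s_car.png

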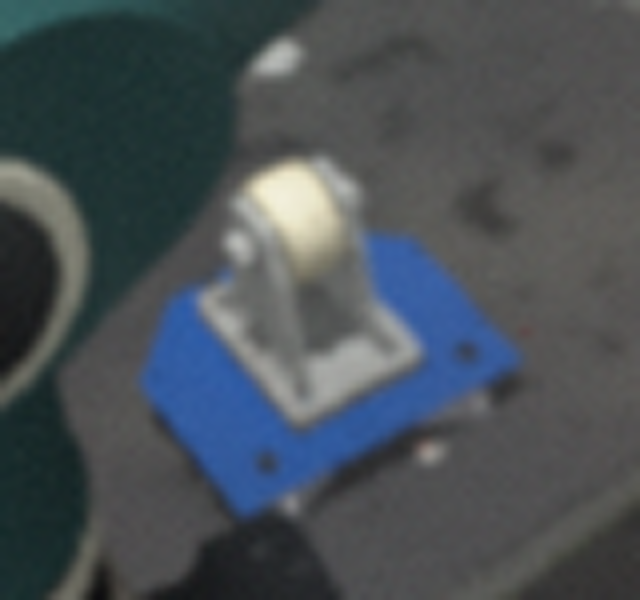

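```bash
python3 - <<'E'
from h import *
import pickle
t=pickle.load(open('top0.pkl','rb'));s=pickle.load(open('scene0.pkl','rb'))
def z(im,x0,y0,x1,y1,k,n):
    a=cv2.resize(im[y0:y1,x0:x1],None,fx=k,fy=k,interpolation=cv2.INTER_CUBIC)
    for x in range(x0,x1,5): cv2.line(a,(int((x-x0+.5)*k),0),(int((x-x0+.5)*k),6 if x%10 else 14),(0,0,255),1); (x%10==0) and cv2.putText(a,str(x),(int((x-x0+.5)*k),25),0,.4,(0,0,255))
    for y in range(y0,y1,5): cv2.line(a,(0,int((y-y0+.5)*k)),(6 if y%10 else 14,int((y-y0+.5)*k)),(0,0,255),1); (y%10==0) and cv2.putText(a,str(y),(16,int((y-y0+.5)*k)),0,.4,(0,0,255))
    cv2.imwrite(n,a)
z(t['image'],260,175,325,225,12,'pics/t_b.png')
z(s['image'],262,175,317,225,12,'pics/s_b.png')
z(s['image'],255,145,320,215,8,'pics/s_c.png')
E
```

```text
(no output)
```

View pics/t_b.png

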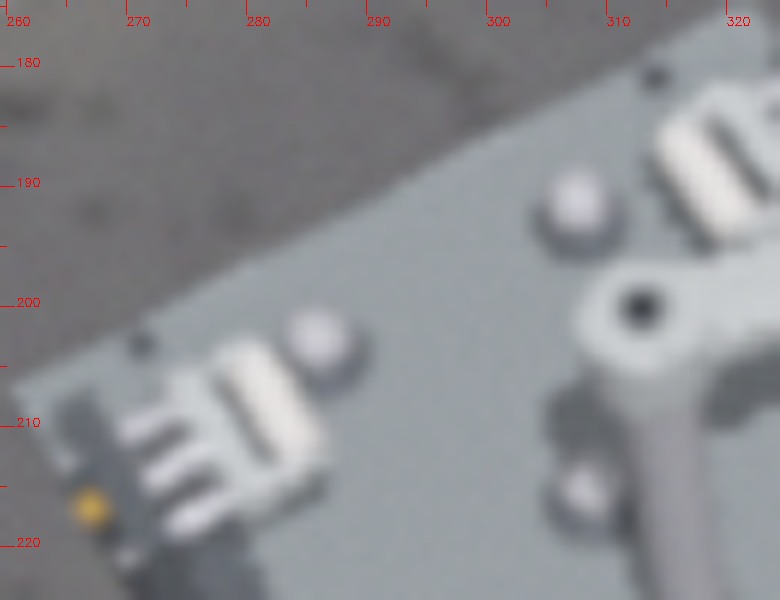

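View pics/s_b.png

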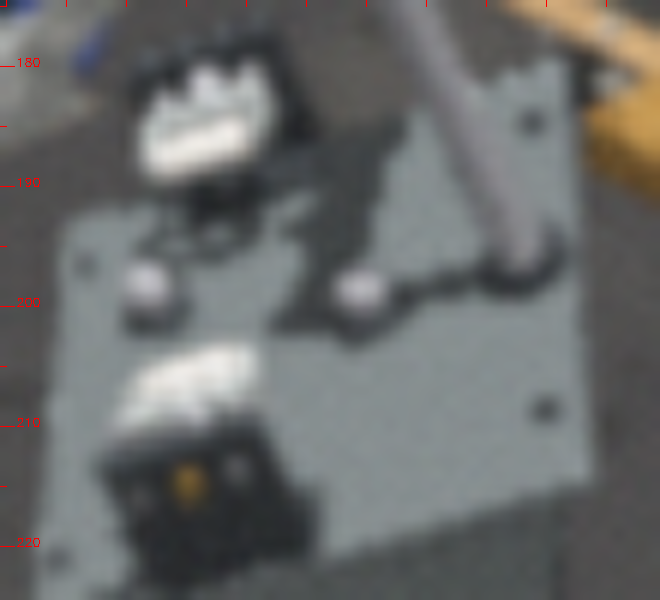

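View pics/s_c.png

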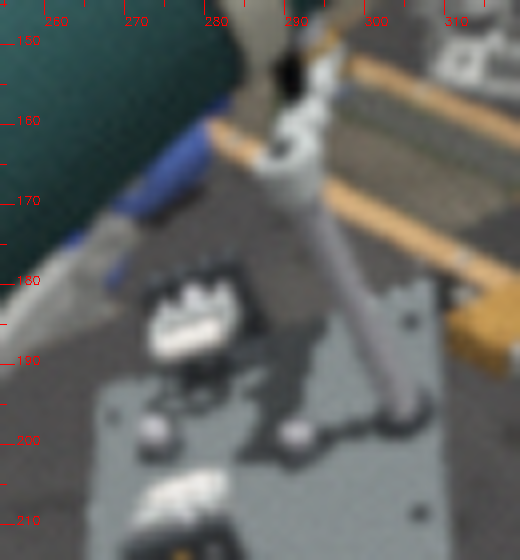

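Pixels read. In the top view the balls are at (307.4,191.8), (286,203.5) and (308.3,215.7), with deck holes at (314,181) and (271,203.4). In the scene view the balls are at (291.5,199) and (273.7,198.5), with holes at (306,184.7), (307,208.7), (268.7,196.7) and (266.2,221). Next I solve the stand pose from these points.

```bash
cat > stand.py <<'E'
from h import *
import pickle
from scipy.optimize import least_squares
t=pickle.load(open('top0.pkl','rb'));s=pickle.load(open('scene0.pkl','rb'))
def pose(p):
    yaw=p[2]; Rm=(R.from_euler('z',yaw)*R.from_euler('y',-np.radians(25))).as_matrix()
    return Rm,np.array([p[0],p[1],p[3]])
B={'r':(.04,0,-.0027),'l':(-.038,.04,-.0027),'R':(-.038,-.04,-.0027)}
obs=[(t,'l',(307.4,191.8)),(t,'R',(286.1,203.5)),(t,'r',(308.2,215.7)),(s,'r',(291.5,199.)),(s,'l',(273.8,198.6))]
def f(p):
    Rm,o=pose(p)
    return np.concatenate([proj(c,Rm@np.array(B[b])+o)[0]-u for c,b,u in obs])
if __name__=='__main__':
    r=least_squares(f,[.45,-.28,np.radians(-150),.08]); print(r.x,np.degrees(r.x[2]));print(r.fun.reshape(-1,2).round(2))
    Rm,o=pose(r.x)
    # deck holes: top fulls: 
    ht=[(314,181),(271.2,203.4),(342.3,218.5),(296,243.2)]
    hs=[(268.7,196.7),(266.2,221),(306,184.7),(307,208.7)]
    for a,b in ((0,0),(2,2),(3,3),(1,1)):
        q=tri(t,[ht[a]],s,[hs[b]])[0]; print(q.round(4),(Rm.T@(q[:3]-o)*1000).round(1))
    for n,P in (('pivot',(.095,0,.168)),('armtop0',(.095,0,.147)),): 
        W=Rm@np.array(P)+o; print(n,W,proj(t,W),proj(s,W))
    np.save('stand.npy',r.x)
E
python3 stand.py; sed -n 1,1p /dev/null
```

```text
[ 0.45871871 -0.26956938 -2.62913122  0.06277617] -150.6381228504007
[[-0.05  0.09]
 [-0.47 -0.24]
 [ 0.26 -0.47]
 [ 0.42 -0.01]
 [ 0.41  0.2 ]]
[ 5.491e-01 -3.125e-01  2.290e-02  4.000e-04] [-69.2  81.7 -11.7]
[ 0.4175 -0.3897  0.0908  0.0018] [ 97.7  84.5 -14.7]
[ 0.338  -0.2481  0.0926  0.0019] [ 98.4 -77.9 -13. ]
[ 0.471  -0.1722  0.0231  0.0015] [-69.7 -78.9 -11.3]
pivot [ 0.445559   -0.27697296  0.25518462] [[312.24127343 198.08564755]] [[288.55432611 160.16807854]]
armtop0 [ 0.4378241  -0.28132458  0.23615215] [[312.94889702 202.2431661 ]] [[290.68088807 164.64672417]]
```

```bash
cat > stand2.py <<'E'
from stand import *
ht=[(314,181),(271.2,203.4),(342.3,218.5),(296.3,243.2)]
hs=[(268.7,196.7),(266.2,221),(306,184.7),(307,208.7)]
def f2(p):
    Rm,o=pose(p); xa,xb,yh,hz=p[4:8]
    H=[(xa,yh,-.0147),(xa,-yh,-.0147),(xb,yh,-.0147),(xb,-yh,-.0147)]
    e=[f(p[:4])]
    for P,u,v in zip(H,ht,hs):
        W=Rm@np.array(P)+o
        e+= [proj(t,W)[0]-u, proj(s,W)[0]-v]
    W=Rm@np.array([.095,0,hz])+o
    e+=[proj(t,W)[0]-(313,200.3), proj(s,W)[0]-(288.8,163.2)]
    return np.concatenate(e)
r=least_squares(f2,np.r_[np.load('stand.npy'),-.07,.098,.08,.15]); print(r.x.round(4),np.degrees(r.x[2]));print(r.fun.reshape(-1,2).round(2).tolist())
np.save('stand2.npy',r.x)
Rm,o=pose(r.x)
im=t['image'].copy(); k=4
big=cv2.resize(im[165:260,250:365],None,fx=6,fy=6,interpolation=cv2.INTER_CUBIC)
def P(c,p,x0,y0,k): 
    u=proj(c,Rm@np.array(p)+o)[0]; return tuple(int(a) for a in ((u-(x0,y0)+.5)*k))
pts=[B['r'],B['l'],B['R'],(.095,0,.147),(-.06,.116,-.0147),(-.06,-.116,-.0147),(0,.104,.0413),(0,-.104,.0413)]
a=np.radians(75); 
pts+=[(.095+.05*np.cos(a),.05*np.sin(a),.168),(.095+.095*np.cos(a),.095*np.sin(a),.188)]
for q in pts: cv2.circle(big,P(t,q,250,165,6),3,(0,0,255),-1)
cv2.imwrite('pics/chk_t.png',big)
# arm angle: knob and barrel top pixel rays onto seat planes
for nm,uv,h in (('knobtop',(331,190.2),.179),('barreltop',(346.3,181.3),.188)):
    oo,d=ray(t,[uv]); n=Rm[:,2]; lam=(h-(oo-o)@n)/(d[0]@n); q=Rm.T@(oo+lam*d[0]-o); v=q[:2]-(.095,0); print(nm,q,np.hypot(*v),np.degrees(np.arctan2(v[1],v[0])))
E
python3 stand2.py
```

```text
[ 0.4603 -0.2705 -2.6255  0.0633 -0.0697  0.0993  0.0804  0.1541] -150.4301634014064
[[0.19, -0.44], [-0.19, -0.69], [0.6, -1.02], [0.19, -0.37], [0.16, -0.11], [-0.15, 0.1], [-0.19, 0.46], [-0.03, 0.16], [0.37, 0.6], [-0.64, 0.06], [0.3, 0.11], [-0.47, 0.08], [0.47, 0.3], [0.09, -0.05], [0.92, -0.4]]
knobtop [0.10845641 0.04938165 0.179     ] 0.05118224847366271 74.75709974135216
barreltop [0.11172897 0.09448769 0.188     ] 0.09595719240663686 79.95987432741947
```

View pics/chk_t.png

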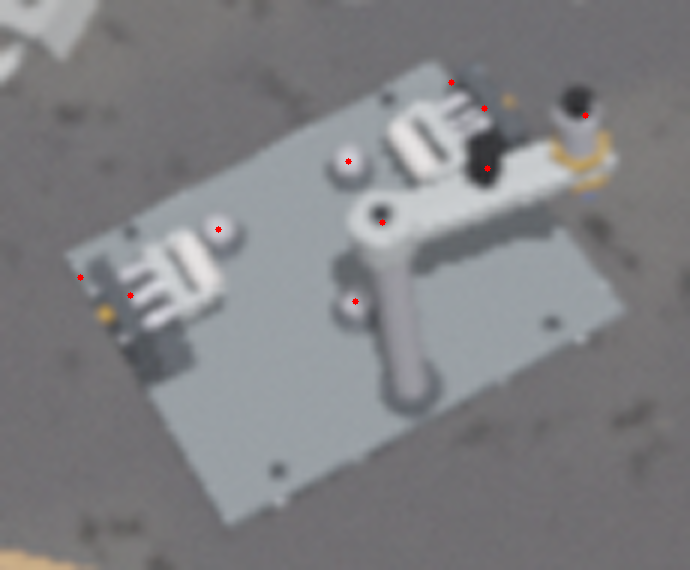

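The stand fit agrees with all points to within about 2 mm: hole spacing ±80.4 mm, knob at 51 mm and barrel at 96 mm from the pivot. The arm is at 75–80° from the seat's x, so the joint is near 0. Carrier next.

```bash
cat > car.py <<'E'
from h import *
import sys,pickle
def blue(c,box):
    x0,y0,x1,y1=box; im=c['image']; k=4
    b=cv2.resize(im[y0:y1,x0:x1],None,fx=k,fy=k,interpolation=cv2.INTER_CUBIC)
    h=cv2.cvtColor(b,cv2.COLOR_BGR2HSV); m=cv2.inRange(h,(98,120,60),(122,255,255))
    m=cv2.morphologyEx(m,cv2.MORPH_OPEN,np.ones((5,5)))
    cs,_=cv2.findContours(m,cv2.RETR_EXTERNAL,cv2.CHAIN_APPROX_NONE); ct=max(cs,key=cv2.contourArea)[:,0,:]
    return (ct+.5)/k-.5+np.array([x0,y0]),m
if __name__=='__main__':
    t=pickle.load(open('top0.pkl','rb'))
    ct,m=blue(t,(105,160,185,225))
    W=onz(t,ct,.022)[:,:2]
    hull=cv2.convexHull(W.astype(np.float32))[:,0,:]
    ap=cv2.approxPolyDP((hull*1000).astype(np.float32).reshape(-1,1,2),4,True)[:,0,:]; print(ap.round(1))
    rc=cv2.minAreaRect((hull*1000).astype(np.float32)); print(rc)
    # fit lines to the two side edges: points by carrier frame guess
    bx=cv2.boxPoints(rc); print(bx)
E
python3 car.py
```

```text
[[543.3 301.9]
 [465.1 325.6]
 [427.6 204. ]
 [502.4 179.5]
 [545.1 202.6]
 [564.1 259.8]]
((499.72967529296875, 248.31369018554688), (131.41458129882812, 115.70100402832031), 71.57845306396484)
[[424.0797  204.25452]
 [533.85187 167.69232]
 [575.37964 292.37286]
 [465.60748 328.93506]]
```

```bash
python3 - <<'E'
from h import *
import pickle
t=pickle.load(open('top0.pkl','rb'));s=pickle.load(open('scene0.pkl','rb'))
def cream(c,b):
    x0,y0,x1,y1=b; a=cv2.resize(c['image'][y0:y1,x0:x1],None,fx=4,fy=4,interpolation=cv2.INTER_CUBIC)
    h=cv2.cvtColor(a,cv2.COLOR_BGR2HSV); m=cv2.inRange(h,(15,25,150),(38,150,255))
    n,l,st,ce=cv2.connectedComponentsWithStats(m); i=1+np.argmax(st[1:,4]); return (ce[i]+.5)/4-.5+(x0,y0),st[i]
a,sa=cream(t,(105,160,185,225)); b,sb=cream(s,(150,245,230,320)); print(a,sa,b,sb)
q=tri(t,[a],s,[b]); print(q)
y=np.radians(-17.7); d=q[0,:2]-(.4997,.2483); print('carrier frame',R.from_euler('z',-y).apply([*d,q[0,2]]))
o=env.get_obs(); Rt=R.from_quat(o['orientation']).as_matrix(); print(Rt.round(3))
print('tool y yaw',np.degrees(np.arctan2(Rt[1,1],Rt[0,1])))
E
```

```text
[134.88178887 186.13705024] [ 102   81   46   54 1473] [186.79044118 270.56032754] [ 122   81   50   49 1496]
[[0.49814975 0.25164329 0.10265246 0.00209293]]
carrier frame [-0.00249334  0.0027137   0.10265246]
[[-0.91   0.415 -0.001]
 [ 0.415  0.91  -0.001]
 [-0.    -0.002 -1.   ]]
tool y yaw 65.48582425023494
```

The carrier centre is at about (0.500, 0.248) with yaw −17.7°; the fitted rectangle is 131×116 mm, as it should be. The tool can't tilt, so the carrier has to pivot about the jaw axis. I'll pre-tilt it by resting the plate's cut end on the two front balls, then regrip firmly. First, the grasp.

```bash
cat > go.py <<'E'
from h import *
def go(P,yawy=None,half=True):
    o=env.get_obs(); M=R.from_quat(o['orientation']).as_matrix(); p=o['tcp_pos']
    a=np.degrees(np.arctan2(M[1,1],M[0,1])); dw=0
    if yawy is not None:
        dw=yawy-a; dw=(dw+90)%180-90 if half else (dw+180)%360-180
    M2=R.from_euler('z',np.radians(dw)).as_matrix()@M
    d=np.array(P)-p
    print('t',round(o['time'],2),'tcp',p.round(4),'yaw',round(a,2),'F',o['force'].round(1),'w',round(o['grip_width'],4))
    print('turn toolz rad',round(-np.radians(dw),4),'shift before turn',(M.T@d).round(4),'after turn',(M2.T@d).round(4))
E
python3 -c "
from go import *
go([.4997,.2483,.2136],72.3); go([.4997,.2483,.067],72.3)"
```

```text
t 0.1 tcp [0.2695 0.5909 0.2137] yaw 65.49 F [0.4 0.  0.5] w 0.0921
turn toolz rad -0.1189 shift before turn [-0.3516 -0.2162  0.0005] after turn [-0.3235 -0.2564  0.0006]
t 0.1 tcp [0.2695 0.5909 0.2137] yaw 65.49 F [0.4 0.  0.5] w 0.0921
turn toolz rad -0.1189 shift before turn [-0.3516 -0.216   0.1471] after turn [-0.3234 -0.2562  0.1472]
```

Call:
{"method": "drive_tool", "body": {
  "commands": [
    [0, 0, 0, -0.119, -1],
    [-0.012, -0.009, 0, 0, -1],
    [-0.024, -0.019, 0, 0, -1],
    [-0.024, -0.019, 0, 0, -1],
    [-0.024, -0.019, 0, 0, -1],
    [-0.024, -0.019, 0, 0, -1],
    [-0.024, -0.019, 0, 0, -1],
    [-0.024, -0.019, 0, 0, -1],
    [-0.024, -0.019, 0, 0, -1],
    [-0.024, -0.019, 0, 0, -1],
    [-0.024, -0.019, 0, 0, -1],
    [-0.024, -0.019, 0, 0, -1],
    [-0.024, -0.019, 0, 0, -1],
    [-0.024, -0.019, 0, 0, -1],
    [-0.0235, -0.019, 0, 0, -1],
    [0, 0, 0, 0, -1],
    [0, 0, 0, 0, -1]
  ]
}}

```text
time: 1.52
tcp_pos: [0.501, 0.2462, 0.2145]
orientation: [0.158, 0.988, -0.0, 0.0]
force: [-0.2, 0.8, -0.1]
grip_width: 0.092
```

```bash
python3 - <<'E'
from go import *
go([.4997,.2483,.067],72.3)
for n in('scene','top'):
    c=cam(n); cv2.imwrite(f'pics/{n}1.png',c['image'])
E
```

```text
t 1.52 tcp [0.501  0.2462 0.2145] yaw 71.87 F [-0.2  0.8 -0.1] w 0.092
turn toolz rad -0.0075 shift before turn [0.0019 0.0017 0.1475] after turn [0.0019 0.0018 0.1475]
```

View pics/scene1.png

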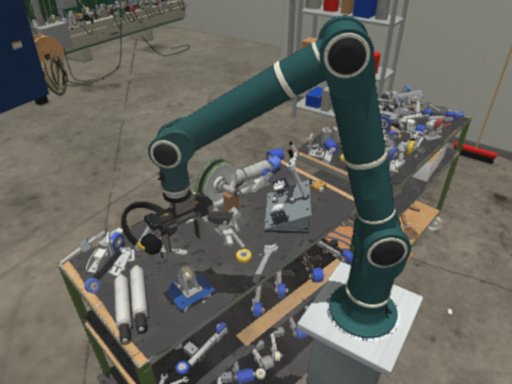

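The scene view shows the gripper at about (175,215) over the carrier at (190,285), with the other things clear. Descending onto the cheeks.

Call:
{"method": "drive_tool", "body": {
  "commands": [
    [0.002, 0.002, 0.012, -0.0075, -1],
    [0, 0, 0.02, 0, -1],
    [0, 0, 0.022, 0, -1],
    [0, 0, 0.022, 0, -1],
    [0, 0, 0.022, 0, -1],
    [0, 0, 0.022, 0, -1],
    [0, 0, 0.017, 0, -1],
    [0, 0, 0.0105, 0, -1],
    [0, 0, 0, 0, -1]
  ]
}}

```text
time: 2.37
tcp_pos: [0.4963, 0.2519, 0.0643]
orientation: [0.149, 0.989, -0.001, -0.002]
force: [0.4, 0.1, 0.0]
grip_width: 0.092
```

```bash
python3 - <<'E'
from go import *
go([.4997,.2483,.067],72.3)
for n,b in(('scene',(140,210,240,310)),('top',(90,140,190,225))):
    c=cam(n); x0,y0,x1,y1=b; cv2.imwrite(f'pics/{n}2.png',cv2.resize(c['image'][y0:y1,x0:x1],None,fx=6,fy=6,interpolation=cv2.INTER_CUBIC))
E
```

```text
t 2.37 tcp [0.4963 0.2519 0.0643] yaw 72.85 F [0.4 0.1 0. ] w 0.092
turn toolz rad 0.0095 shift before turn [-0.0043 -0.0024 -0.0027] after turn [-0.0044 -0.0024 -0.0027]
```

View pics/scene2.png

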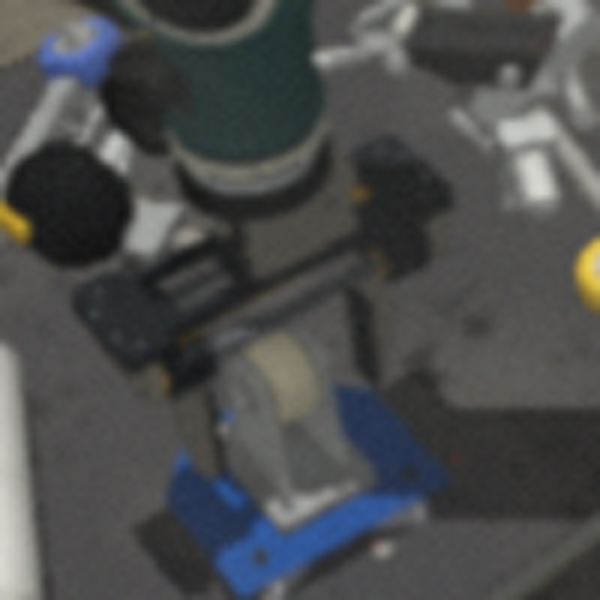

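View pics/top2.png

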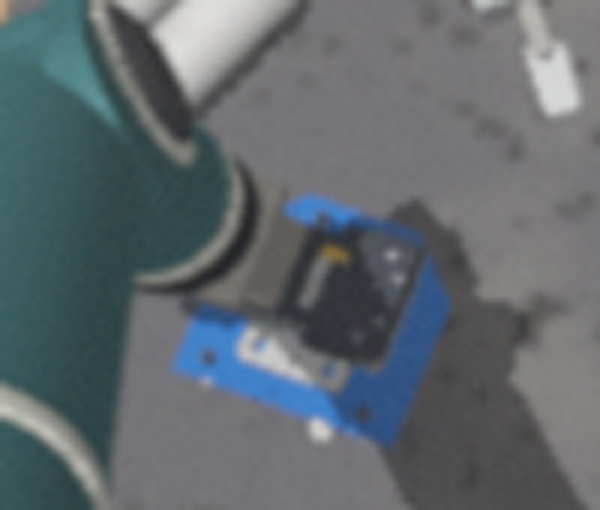

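Both fingers straddle the bracket over the middle of the plate. I'll correct the small offset and let it settle.

Call:
{"method": "drive_tool", "body": {
  "commands": [
    [-0.004, -0.002, -0.002, 0.009, -1],
    [0, 0, 0, 0, -1],
    [0, 0, 0, 0, -1]
  ]
}}

```text
time: 2.72
tcp_pos: [0.5031, 0.2487, 0.0704]
orientation: [0.155, 0.988, 0.001, 0.001]
force: [-0.0, -0.1, 0.7]
grip_width: 0.0917
```

```bash
python3 - <<'E'
from go import *
go([.4997,.2483,.067],72.3)
E
```

```text
t 2.72 tcp [0.5031 0.2487 0.0704] yaw 72.17 F [-0.  -0.1  0.7] w 0.0917
turn toolz rad -0.0022 shift before turn [ 0.0031 -0.0014  0.0034] after turn [ 0.0031 -0.0014  0.0034]
```

Call:
{"method": "drive_tool", "body": {
  "commands": [
    [0, 0, 0, 0, -1],
    [0, 0, 0, 0, -1]
  ]
}}

```text
time: 2.88
tcp_pos: [0.5023, 0.2487, 0.0696]
orientation: [0.155, 0.988, 0.0, 0.0]
force: [-0.1, 0.8, 0.1]
grip_width: 0.0921
```

Call:
{"method": "drive_tool", "body": {
  "commands": [
    [0, 0, 0, 0, -1],
    [0, 0, 0, 0, -1]
  ]
}}

```text
time: 3.05
tcp_pos: [0.502, 0.2487, 0.0692]
orientation: [0.155, 0.988, 0.0, 0.0]
force: [0.0, 0.3, 0.1]
grip_width: 0.0919
```

```bash
python3 - <<'E'
from go import *
for i in range(3):
    go([.4997,.2483,.067],72.3); print(env.get_obs()['qpos'].round(4),env.get_obs()['joint_vel'].round(3))
E
```

```text
t 3.05 tcp [0.502  0.2487 0.0692] yaw 72.22 F [0.  0.3 0.1] w 0.0919
turn toolz rad -0.0014 shift before turn [ 0.0021 -0.001   0.0022] after turn [ 0.0021 -0.001   0.0022]
[-0.5899  0.5099  0.0888  1.9349 -0.0674  0.6994  0.7998] [-0.001  0.003  0.    -0.    -0.    -0.001  0.   ]
t 3.05 tcp [0.502  0.2487 0.0692] yaw 72.22 F [0.  0.3 0.1] w 0.0919
turn toolz rad -0.0014 shift before turn [ 0.0021 -0.001   0.0022] after turn [ 0.0021 -0.001   0.0022]
[-0.5899  0.5099  0.0888  1.9349 -0.0674  0.6994  0.7998] [-0.001  0.003  0.    -0.    -0.    -0.001  0.   ]
t 3.05 tcp [0.502  0.2487 0.0692] yaw 72.22 F [0.  0.3 0.1] w 0.0919
turn toolz rad -0.0014 shift before turn [ 0.0021 -0.001   0.0022] after turn [ 0.0021 -0.001   0.0022]
[-0.5899  0.5099  0.0888  1.9349 -0.0674  0.6994  0.7998] [-0.001  0.003  0.    -0.    -0.    -0.001  0.   ]
```

Call:
{"method": "drive_tool", "body": {
  "commands": [
    [0.002, -0.001, 0.001, 0, -1],
    [0, 0, 0, 0, -1],
    [0, 0, 0, 0, -1],
    [0, 0, 0, 0, 1],
    [0, 0, 0, 0, 1],
    [0, 0, 0, 0, 1],
    [0, 0, 0, 0, 1],
    [0, 0, 0, 0, 1],
    [0, 0, 0, 0, 1],
    [0, 0, 0, 0, 1],
    [0, 0, 0, 0, 1],
    [0, 0, 0, 0, 1]
  ],
  "grip_force": 45
}}

```text
time: 4.05
tcp_pos: [0.5006, 0.2499, 0.0686]
orientation: [0.154, 0.988, 0.001, 0.001]
force: [0.6, 3.7, 0.3]
grip_width: 0.0388
```

```bash
python3 - <<'E'
from go import *
go([.4997,.2483,.067],72.3)
E
```

```text
t 4.05 tcp [0.5006 0.2499 0.0686] yaw 72.27 F [0.6 3.7 0.3] w 0.0388
turn toolz rad -0.0006 shift before turn [ 0.0004 -0.0018  0.0016] after turn [ 0.0004 -0.0018  0.0016]
```

The grip holds at about 39 mm. Before carrying, I check what clutter lies downhill of the stand.

```bash
python3 - <<'E'
from stand import *
from go import *
p=np.load('stand2.npy');Rm,o=pose(p)
z=lambda n,b:cv2.imwrite(n,cv2.resize(t['image'][b[1]:b[3],b[0]:b[2]],None,fx=5,fy=5,interpolation=cv2.INTER_CUBIC))
z('pics/t_far.png',(210,90,365,210))
for uv in [(265,158),(285,158),(275,150),(278,122),(330,152),(355,153),(250,168)]: print(uv,onz(t,[uv],.02)[0].round(3),(Rm.T@(onz(t,[uv],.02)[0]-o)*1000).round(0))
up=np.array([0,0,1.]);h=Rm[:,0]*np.array([1,1,0]);h/=np.linalg.norm(h)
fb=Rm@np.array([-.038,0,-.0027])+o; C=fb+[0,0,.009]
gz=.0876
P0=C-.044*h+up*(gz-.014)
P1=C-.0712*h+up*.0485
print('C',C,'TCP pretilt level',P0-[0,0,.019],'tilted',P1-[0,0,.019])
Ph=o+Rm[:,2]*gz; print('home tcp',Ph-[0,0,.019],'z axis',Rm[:,2],'h',h)
for off in (.03,.06): 
    go(P0-[0,0,.019]+[0,0,off],-60.4,False)
# pretilt footprint corners
for nm,P in(('lvl',P0),('tilt',P1)):
    for cx,cy in ((-.058,.065),(-.058,-.065)): 
        print(nm,P+cx*h+cy*Rm[:,1])
E
```

```text
(265, 158) [ 0.625 -0.149  0.02 ] [-203.  -25.   47.]
(285, 158) [ 0.627 -0.216  0.02 ] [-174.   35.   33.]
(275, 150) [ 0.654 -0.182  0.02 ] [-211.   18.   51.]
(278, 122) [ 0.754 -0.19   0.02 ] [-286.   75.   86.]
(330, 152) [ 0.652 -0.367  0.02 ] [-126.  178.   11.]
(355, 153) [ 0.65 -0.45  0.02] [-88. 250.  -7.]
(250, 168) [ 0.589 -0.099  0.02 ] [-196.  -85.   44.]
C [ 0.48927443 -0.25402912  0.05374788] TCP pretilt level [ 0.52754365 -0.23231583  0.10834788] tilted [ 0.55120098 -0.21889306  0.08324788]
home tcp [ 0.4925123  -0.25219201  0.12364696] z axis [0.36757428 0.20855537 0.90630779] h [-0.86975485 -0.49348405  0.        ]
t 4.05 tcp [0.5006 0.2499 0.0686] yaw 72.27 F [0.6 3.7 0.3] w 0.0388
turn toolz rad 2.3155 shift before turn [-0.1726 -0.4509 -0.0708] after turn [-0.2149  0.4328 -0.0681]
t 4.05 tcp [0.5006 0.2499 0.0686] yaw 72.27 F [0.6 3.7 0.3] w 0.0388
turn toolz rad 2.3155 shift before turn [-0.1727 -0.4508 -0.1008] after turn [-0.2149  0.4329 -0.0981]
lvl [ 0.61006589 -0.26022782  0.12734788]
lvl [ 0.54591296 -0.14715969  0.12734788]
tilt [ 0.63372322 -0.24680505  0.10224788]
tilt [ 0.5695703  -0.13373692  0.10224788]
```

View pics/t_far.png

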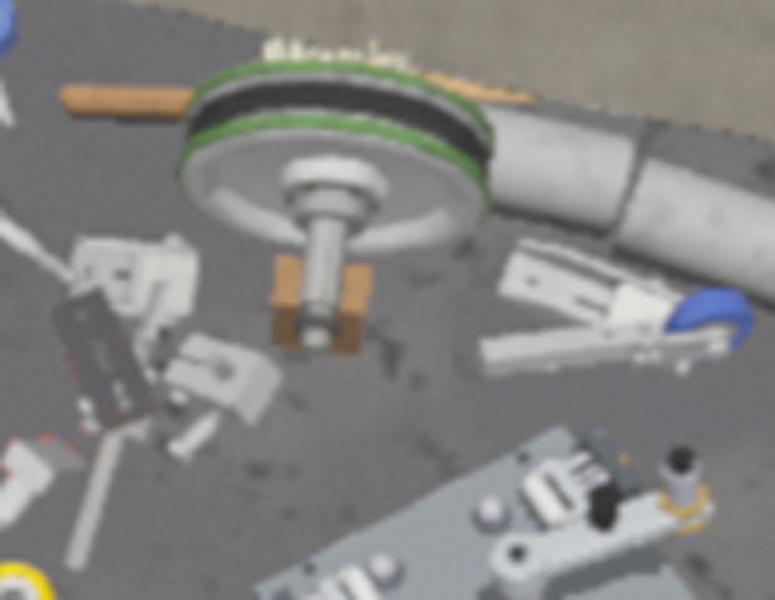

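```bash
python3 - <<'E'
from stand import *
from go import *
p=np.load('stand2.npy');Rm,o=pose(p)
def onseat(c,uv,h):
    oo,d=ray(c,[uv]); n=Rm[:,2]; lam=(h-(oo-o)@n)/(d[0]@n); return (Rm.T@(oo+lam*d[0]-o)*1000).round(0)
for uv in [(279.3,203.5),(285.3,212.5),(315.5,185),(320.5,194)]: print(onseat(t,uv,.034))
h=np.array([-.8698,-.4935,0]);C=np.array([.4893,-.254,.0537])
for a,v in ((.04,.0736),(.054,.0561)):
    print((C-a*h+[0,0,v-.019]).round(4))
E
```

```text
[-24. -65.  34.]
[ 15. -64.  34.]
[-22.  64.  34.]
[16. 59. 34.]
[ 0.5241 -0.2343  0.1083]
[ 0.5363 -0.2274  0.0908]
```

Call:
{"method": "drive_tool", "body": {
  "commands": [
    [0, 0, -0.005, 0, 1],
    [0, 0, -0.012, 0, 1],
    [0, 0, -0.018, 0, 1],
    [0, 0, -0.02, 0, 1],
    [0, 0, -0.02, 0, 1],
    [-0.005, -0.012, -0.02, 0, 1],
    [-0.009, -0.023, -0.01, 0, 1],
    [-0.009, -0.024, 0, 0, 1],
    [-0.009, -0.024, 0, 0, 1],
    [-0.009, -0.024, 0, 0, 1],
    [-0.009, -0.024, 0, 0, 1],
    [-0.009, -0.024, 0, 0, 1],
    [-0.009, -0.024, 0, 0, 1],
    [-0.009, -0.024, 0, 0, 1],
    [-0.009, -0.023, 0, 0, 1],
    [-0.005, -0.012, 0, 0, 1],
    [0, 0, 0, 0, 1],
    [0, 0, 0, 0, 1]
  ]
}}

```text
time: 5.55
tcp_pos: [0.5126, -0.0072, 0.173]
orientation: [0.156, 0.988, -0.0, -0.001]
force: [0.3, 0.9, -6.7]
grip_width: 0.0387
```

```bash
python3 - <<'E'
from go import *
go([.5241,-.2343,.17],-60.4,False)
c=cam('scene'); cv2.imwrite('pics/scene3.png',c['image'])
E
```

```text
t 5.55 tcp [ 0.5126 -0.0072  0.173 ] yaw 72.07 F [ 0.3  0.9 -6.7] w 0.0387
turn toolz rad 2.312 shift before turn [-0.0808 -0.2125  0.003 ] after turn [-0.1022  0.2031  0.0027]
```

View pics/scene3.png

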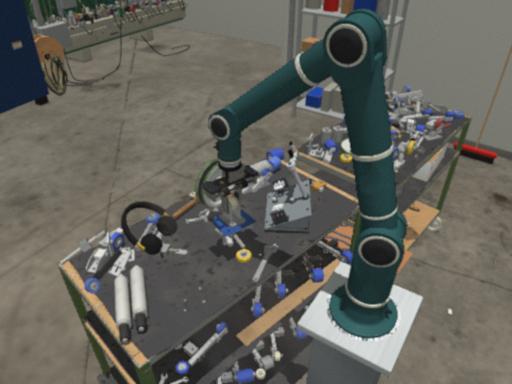

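The carrier hangs level in the gripper at about (232,225), about 6.7 N, wheel and spanner untouched. Turning it now.

Call:
{"method": "drive_tool", "body": {
  "commands": [
    [0, 0, 0, 0.062, 1],
    [0, 0, 0, 0.12, 1],
    [0, 0, 0, 0.12, 1],
    [0, 0, 0, 0.12, 1],
    [0, 0, 0, 0.12, 1],
    [0, 0, 0, 0.12, 1],
    [0, 0, 0, 0.12, 1],
    [0, 0, 0, 0.12, 1],
    [0, 0, 0, 0.12, 1],
    [0, 0, 0, 0.12, 1],
    [0, 0, 0, 0.12, 1],
    [0, 0, 0, 0.12, 1],
    [0, 0, 0, 0.12, 1],
    [0, 0, 0, 0.12, 1],
    [0, 0, 0, 0.12, 1],
    [0, 0, 0, 0.12, 1],
    [0, 0, 0, 0.12, 1],
    [0, 0, 0, 0.12, 1],
    [0, 0, 0, 0.12, 1],
    [0, 0, 0, 0.09, 1]
  ]
}}

```text
time: 7.27
tcp_pos: [0.5131, -0.0043, 0.173]
orientation: [0.967, 0.255, -0.0, -0.001]
force: [0.2, 0.6, -6.2]
grip_width: 0.0384
```

```bash
python3 - <<'E'
from go import *
go([.5241,-.2343,.17],-60.4,False)
E
```

```text
t 7.27 tcp [ 0.5131 -0.0043  0.173 ] yaw -60.42 F [ 0.2  0.6 -6.2] w 0.0384
turn toolz rad -0.0004 shift before turn [-0.104   0.2055  0.0027] after turn [-0.1041  0.2054  0.0027]
```

Call:
{"method": "drive_tool", "body": {
  "commands": [
    [-0.003, 0.006, -0.01, 0, 1],
    [-0.007, 0.014, -0.01, 0, 1],
    [-0.01, 0.02, 0, 0, 1],
    [-0.01, 0.02, 0, 0, 1],
    [-0.01, 0.02, 0, 0, 1],
    [-0.01, 0.02, 0, 0, 1],
    [-0.01, 0.02, 0, 0, 1],
    [-0.01, 0.02, 0, 0, 1],
    [-0.01, 0.02, 0, 0, 1],
    [-0.01, 0.02, 0, 0, 1],
    [-0.01, 0.0195, 0, 0, 1],
    [-0.004, 0.006, 0, 0, 1],
    [0, 0, 0, 0, 1],
    [0, 0, 0, 0, 1],
    [0, 0, 0, 0, 1],
    [0, 0, 0, 0, 1]
  ]
}}

```text
time: 8.6
tcp_pos: [0.5257, -0.2345, 0.1931]
orientation: [0.966, 0.258, 0.0, -0.001]
force: [-0.2, 0.1, -7.5]
grip_width: 0.0392
```

```bash
python3 - <<'E'
from go import *
go([.5241,-.2343,.1083],-60.4,False)
for n,b in(('scene',(220,130,340,250)),('top',(240,130,360,250))):
    c=cam(n); x0,y0,x1,y1=b; cv2.imwrite(f'pics/{n}4.png',cv2.resize(c['image'][y0:y1,x0:x1],None,fx=5,fy=5,interpolation=cv2.INTER_CUBIC))
E
```

```text
t 8.6 tcp [ 0.5257 -0.2345  0.1931] yaw -60.09 F [-0.2  0.1 -7.5] w 0.0392
turn toolz rad 0.0054 shift before turn [-0.0013 -0.0009  0.0848] after turn [-0.0013 -0.0009  0.0848]
```

View pics/scene4.png

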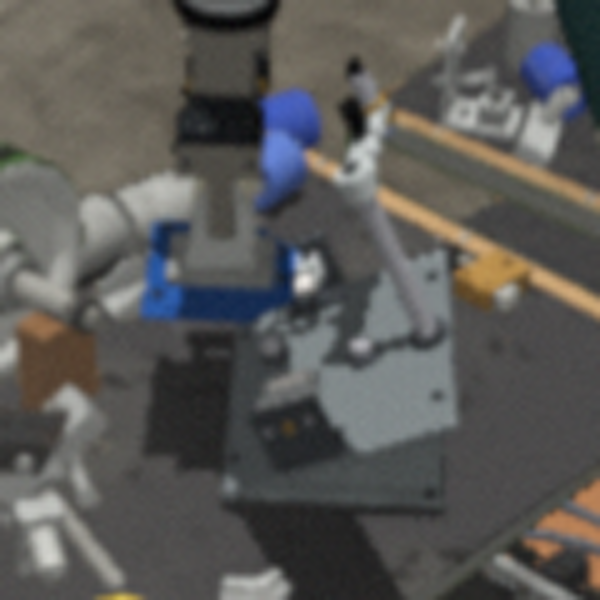

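View pics/top4.png

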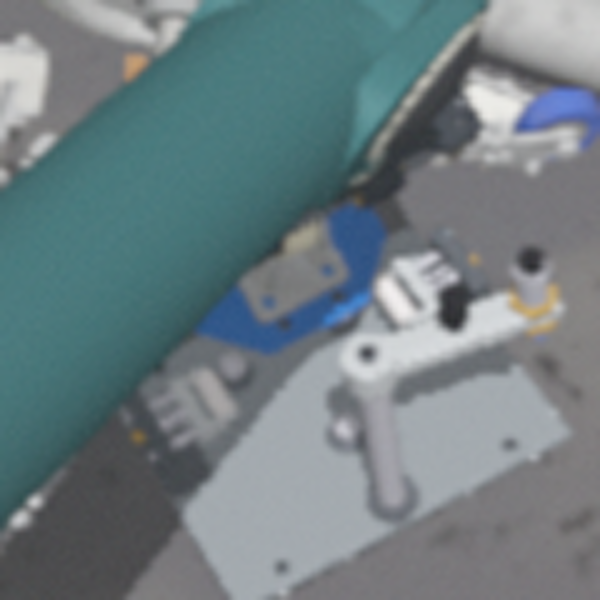

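The cut-corner end points up the slope above the front balls and the sensor arm is clear. I'll lower it, with a slack grip for the last stretch so the plate can pivot.

Call:
{"method": "drive_tool", "body": {
  "commands": [
    [-0.001, -0.001, 0.01, 0.005, 1],
    [0, 0, 0.015, 0, 1],
    [0, 0, 0.015, 0, 1],
    [0, 0, 0.015, 0, 1],
    [0, 0, 0.012, 0, 1],
    [0, 0, 0.006, 0, 1],
    [0, 0, 0, 0, 1],
    [0, 0, 0, 0, 1],
    [0, 0, 0, 0, 1],
    [0, 0, 0, 0, 1]
  ],
  "grip_force": 25
}}

```text
time: 9.53
tcp_pos: [0.5247, -0.2361, 0.121]
orientation: [0.967, 0.254, 0.001, 0.0]
force: [-0.4, -0.5, -5.9]
grip_width: 0.0385
```

```bash
python3 - <<'E'
from go import *
go([.5241,-.2343,.1083],-60.4,False)
E
```

```text
t 9.53 tcp [ 0.5247 -0.2361  0.121 ] yaw -60.54 F [-0.4 -0.5 -5.9] w 0.0385
turn toolz rad -0.0024 shift before turn [ 0.0003 -0.0019  0.0127] after turn [ 0.0004 -0.0019  0.0127]
```

Call:
{"method": "drive_tool", "body": {
  "commands": [
    [0, -0.001, 0.004, 0, 1],
    [0, 0, 0.004, 0, 1],
    [0, 0, 0.002, 0, 1],
    [0, 0, 0, 0, 1],
    [0, 0, 0, 0, 1]
  ],
  "grip_force": 18
}}

```text
time: 9.95
tcp_pos: [0.5237, -0.235, 0.1101]
orientation: [0.967, 0.254, 0.0, 0.0]
force: [-0.4, 0.5, -5.5]
grip_width: 0.0387
```

Call:
{"method": "drive_tool", "body": {
  "commands": [
    [0.002, 0, 0.002, 0, 1],
    [0.002, 0, 0.002, 0, 1],
    [0.002, 0, 0.002, 0, 1],
    [0, 0, 0, 0, 1],
    [0, 0, 0, 0, 1]
  ]
}}

```text
time: 10.37
tcp_pos: [0.5307, -0.2315, 0.1049]
orientation: [0.967, 0.255, 0.002, 0.0]
force: [2.4, 3.1, 3.8]
grip_width: 0.0388
```

```bash
python3 - <<'E'
from go import *
go([.5241,-.2343,.1083],-60.4,False)
for n,b in(('scene',(220,130,340,250)),):
    c=cam(n); x0,y0,x1,y1=b; cv2.imwrite(f'pics/{n}5.png',cv2.resize(c['image'][y0:y1,x0:x1],None,fx=5,fy=5,interpolation=cv2.INTER_CUBIC))
E
```

```text
t 10.37 tcp [ 0.5307 -0.2315  0.1049] yaw -60.48 F [2.4 3.1 3.8] w 0.0388
turn toolz rad -0.0014 shift before turn [-0.0071 -0.0008 -0.0034] after turn [-0.0071 -0.0008 -0.0034]
```

View pics/scene5.png

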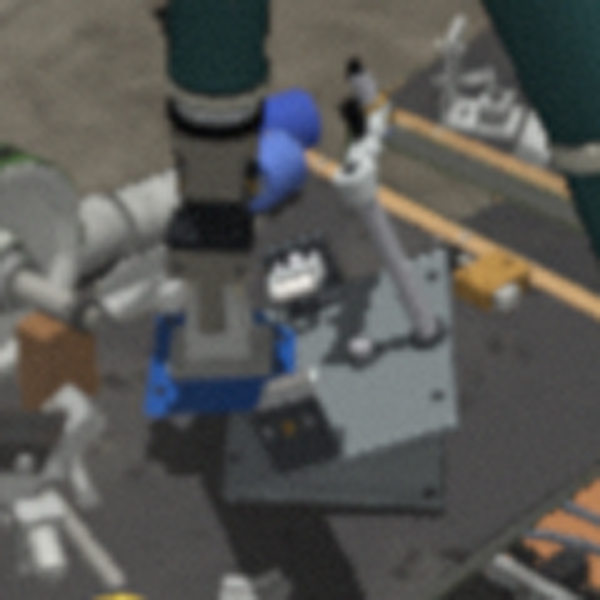

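Call:
{"method": "drive_tool", "body": {
  "commands": [
    [0.002, 0, 0.002, 0, 1],
    [0.002, 0, 0.002, 0, 1],
    [0.002, 0, 0.002, 0, 1],
    [0, 0, 0, 0, 1],
    [0, 0, 0, 0, 1]
  ],
  "grip_force": 14
}}

```text
time: 10.83
tcp_pos: [0.5362, -0.2288, 0.0989]
orientation: [0.967, 0.255, 0.002, 0.001]
force: [4.7, 3.2, 2.9]
grip_width: 0.0389
```

Call:
{"method": "drive_tool", "body": {
  "commands": [
    [0.002, 0, 0.002, 0, 1],
    [0.002, 0, 0.002, 0, 1],
    [0.001, 0, 0.002, 0, 1],
    [0, 0, 0, 0, 1],
    [0, 0, 0, 0, 1]
  ]
}}

```text
time: 11.25
tcp_pos: [0.541, -0.2262, 0.093]
orientation: [0.967, 0.255, 0.002, 0.001]
force: [5.4, 3.6, 3.9]
grip_width: 0.0391
```

```bash
python3 - <<'E'
from go import *
go([.5363,-.2274,.0908],-60.4,False)
for n,b in(('scene',(220,130,340,250)),('top',(240,130,360,250))):
    c=cam(n); x0,y0,x1,y1=b; cv2.imwrite(f'pics/{n}6.png',cv2.resize(c['image'][y0:y1,x0:x1],None,fx=5,fy=5,interpolation=cv2.INTER_CUBIC))
E
```

```text
t 11.25 tcp [ 0.541  -0.2262  0.093 ] yaw -60.49 F [5.4 3.6 3.9] w 0.0391
turn toolz rad -0.0017 shift before turn [-0.0047 -0.0012  0.0022] after turn [-0.0047 -0.0012  0.0022]
```

View pics/scene6.png

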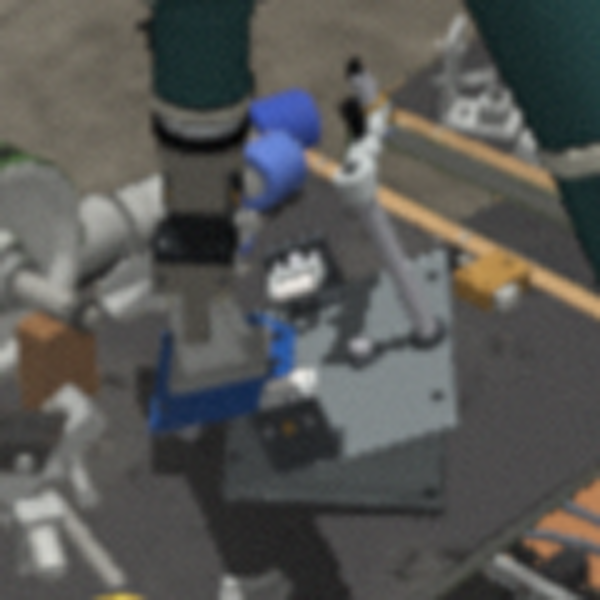

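View pics/top6.png

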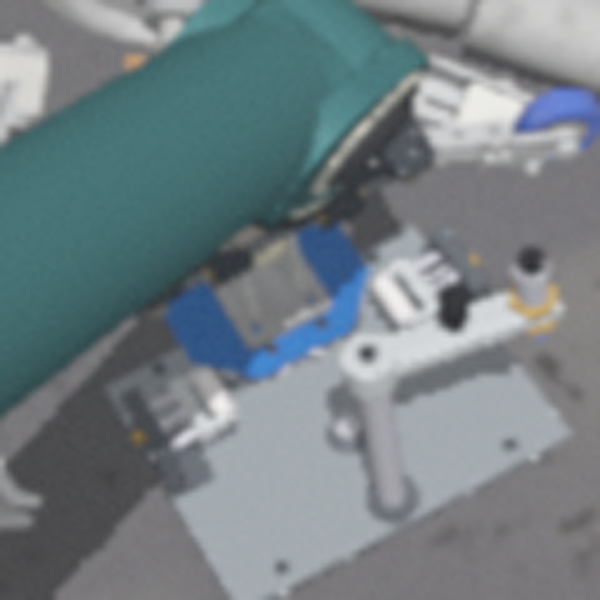

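```bash
cat > tilt.py <<'E'
from stand import pose
from h import *
import pickle
Rm,o=pose(np.load('stand2.npy'));h=np.array([-.8698,-.4935,0]);ys=Rm[:,1]
def tilt(box=(235,185,300,235),name=None):
    c=cam('scene'); x0,y0,x1,y1=box;k=6
    b=cv2.resize(c['image'][y0:y1,x0:x1],None,fx=k,fy=k,interpolation=cv2.INTER_CUBIC)
    hs=cv2.cvtColor(b,cv2.COLOR_BGR2HSV); m=cv2.inRange(hs,(98,110,40),(122,255,255)); m=cv2.morphologyEx(m,cv2.MORPH_OPEN,np.ones((5,5)))
    n,l,st,ce=cv2.connectedComponentsWithStats(m); i=1+np.argmax(st[1:,4]); m=(l==i)
    cols=np.where(m.any(0))[0]; low=np.array([np.where(m[:,x])[0].max() for x in cols])
    # robust line over lower boundary, central part
    a,bb=len(cols)//10,int(len(cols)*.55)
    X,Y=cols[a:bb],low[a:bb]
    for _ in range(4):
        p=np.polyfit(X,Y,1); r=abs(Y-np.polyval(p,X)); kk=r<max(1.5,np.percentile(r,75)); X,Y=X[kk],Y[kk]
    xs=np.array([X.min(),X.max()]); uv=np.c_[(xs+.5)/k-.5+x0,(np.polyval(p,xs)+.5)/k-.5+y0]
    _,d=ray(c,uv); n=np.cross(d[0],d[1]); e=np.cross(n,ys); e/=np.linalg.norm(e); e*=np.sign(e@h)
    cv2.line(b,(int(xs[0]),int(np.polyval(p,xs[0]))),(int(xs[1]),int(np.polyval(p,xs[1]))),(0,0,255),1)
    if name: cv2.imwrite(name,b)
    print('tilt deg',np.degrees(np.arctan2(e[2],e@h)),'n',len(X),uv.round(1).tolist())
    return c
if __name__=='__main__':
    import sys; tilt(name=sys.argv[1])
E
python3 tilt.py pics/tl1.png
```

```text
tilt deg 16.385702116190608 n 58 [[251.6, 215.5], [261.6, 213.7]]
```

View pics/tl1.png

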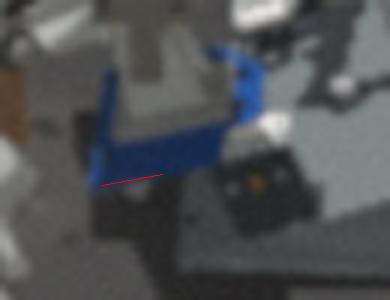

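The line on the side edge reads about 16–18°, so the pre-tilt works. Some more.

Call:
{"method": "drive_tool", "body": {
  "commands": [
    [0.002, 0, 0.002, 0, 1],
    [0.001, 0, 0.002, 0, 1],
    [0.001, 0, 0.002, 0, 1],
    [0, 0, 0, 0, 1],
    [0, 0, 0, 0, 1]
  ]
}}

```text
time: 11.82
tcp_pos: [0.5448, -0.224, 0.0871]
orientation: [0.967, 0.255, 0.003, 0.001]
force: [6.3, 3.8, 3.5]
grip_width: 0.039
```

```bash
sed -i 's/int(len(cols)\*.55)/int(len(cols)*.75)/' tilt.py; python3 tilt.py pics/tl2.png; python3 -c "
from go import *
go([.5363,-.2274,.0908],-60.4,False)"
```

```text
tilt deg 21.193923433557806 n 66 [[252.9, 216.8], [266.6, 213.3]]
t 11.87 tcp [ 0.5448 -0.224   0.0871] yaw -60.49 F [5.9 4.9 2.9] w 0.0389
turn toolz rad -0.0016 shift before turn [-0.0091 -0.0013 -0.0037] after turn [-0.0091 -0.0013 -0.0037]
```

View pics/tl2.png

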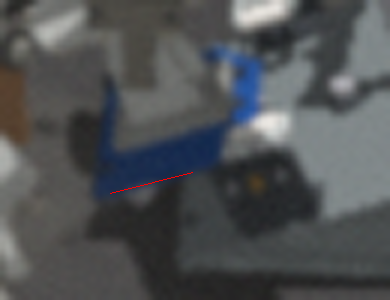

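Two readings of the tilt: 21° from the edge, 24° from the contact geometry. A touch more, then clamp firmly and lift clear along the deck normal.

Call:
{"method": "drive_tool", "body": {
  "commands": [
    [0.001, 0, 0.002, 0, 1],
    [0, 0, 0, 0, 1],
    [0, 0, 0, 0, 1]
  ]
}}

```text
time: 12.12
tcp_pos: [0.5459, -0.2234, 0.0852]
orientation: [0.967, 0.255, 0.003, 0.001]
force: [6.6, 3.8, 4.4]
grip_width: 0.0389
```

Call:
{"method": "drive_tool", "body": {
  "commands": [
    [0, 0, 0, 0, 1],
    [0, 0, 0, 0, 1],
    [0, 0, 0, 0, 1],
    [0, 0, 0, 0, 1],
    [0.001, 0, -0.004, 0, 1],
    [0.002, 0, -0.006, 0, 1],
    [0.002, 0, -0.008, 0, 1],
    [0.002, 0, -0.008, 0, 1],
    [0.002, 0, -0.008, 0, 1],
    [0.002, 0, -0.008, 0, 1],
    [0.001, 0, -0.005, 0, 1],
    [0, 0, 0, 0, 1],
    [0, 0, 0, 0, 1],
    [0, 0, 0, 0, 1]
  ],
  "grip_force": 60
}}

```text
time: 13.28
tcp_pos: [0.5528, -0.218, 0.1308]
orientation: [0.967, 0.254, -0.0, -0.0]
force: [-0.6, 0.0, -7.3]
grip_width: 0.0389
```

```bash
python3 - <<'E'
from tilt import *
from go import *
c=tilt((230,160,310,235),'pics/tl3.png')
Ph=o+Rm[:,2]*.0876-[0,0,.019]; print(Ph)
go(Ph+Rm[:,2]*.040,-60.4,False)
go(Ph,-60.4,False)
E
```

```text
tilt deg 23.894593356640886 n 74 [[250.9, 208.2], [268.2, 202.9]]
[ 0.4925123  -0.25219201  0.12364696]
t 13.33 tcp [ 0.5527 -0.2181  0.1306] yaw -60.54 F [ 0.6 -0.3 -7. ] w 0.0389
turn toolz rad -0.0024 shift before turn [-0.0523  0.0001 -0.0292] after turn [-0.0523 -0.0001 -0.0292]
t 13.33 tcp [ 0.5527 -0.2181  0.1306] yaw -60.54 F [ 0.6 -0.3 -7. ] w 0.0389
turn toolz rad -0.0024 shift before turn [-0.0692  0.0001  0.007 ] after turn [-0.0692 -0.      0.007 ]
```

View pics/tl3.png

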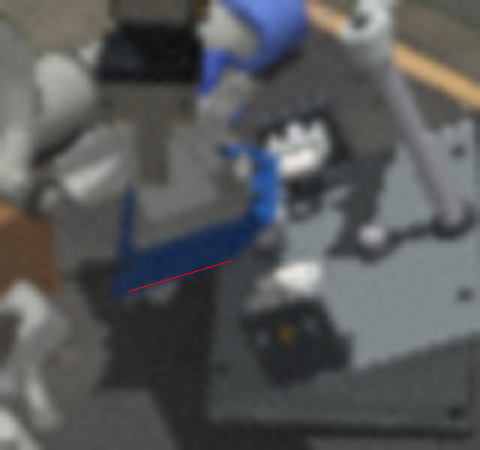

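The tilt reads 23.9° and holds in the air. Moving to a hover 40 mm off home along the deck normal.

Call:
{"method": "drive_tool", "body": {
  "commands": [
    [0, 0, -0.01, 0, 1],
    [0, 0, -0.012, 0, 1],
    [-0.004, 0, -0.007, 0, 1],
    [-0.008, 0, 0, 0, 1],
    [-0.008, 0, 0, 0, 1],
    [-0.008, 0, 0, 0, 1],
    [-0.008, 0, 0, 0, 1],
    [-0.008, 0, 0, 0, 1],
    [-0.006, 0, 0, 0, 1],
    [-0.002, 0, 0, -0.002, 1],
    [0, 0, 0, 0, 1],
    [0, 0, 0, 0, 1],
    [0, 0, 0, 0, 1],
    [0, 0, 0, 0, 1],
    [0, 0, 0, 0, 1]
  ]
}}

```text
time: 14.58
tcp_pos: [0.5082, -0.2435, 0.16]
orientation: [0.967, 0.256, 0.0, 0.0]
force: [0.2, 0.5, -6.1]
grip_width: 0.0386
```

```bash
python3 - <<'E'
from tilt import *
from go import *
c=tilt((250,160,320,225),'pics/tl4.png')
Ph=o+Rm[:,2]*.0876-[0,0,.019]
go(Ph+Rm[:,2]*.040,-60.4,False)
pickle.dump(c,open('s7.pkl','wb')); t=cam('top'); pickle.dump(t,open('t7.pkl','wb'))
for n,c,b in(('scene',c,(240,120,330,220)),('top',t,(250,140,350,240))):
    x0,y0,x1,y1=b; cv2.imwrite(f'pics/{n}7.png',cv2.resize(c['image'][y0:y1,x0:x1],None,fx=6,fy=6,interpolation=cv2.INTER_CUBIC))
E
```

```text
tilt deg 24.513191202430786 n 94 [[264.6, 202.9], [281.8, 197.5]]
t 14.63 tcp [ 0.5082 -0.2436  0.16  ] yaw -60.39 F [ 0.4  0.7 -7.5] w 0.0388
turn toolz rad 0.0002 shift before turn [-0.001  -0.0002  0.0001] after turn [-0.001  -0.0002  0.0001]
```

View pics/scene7.png

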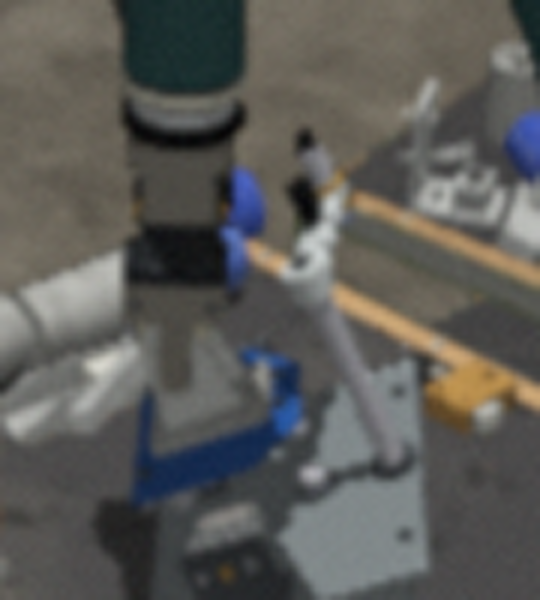

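View pics/top7.png

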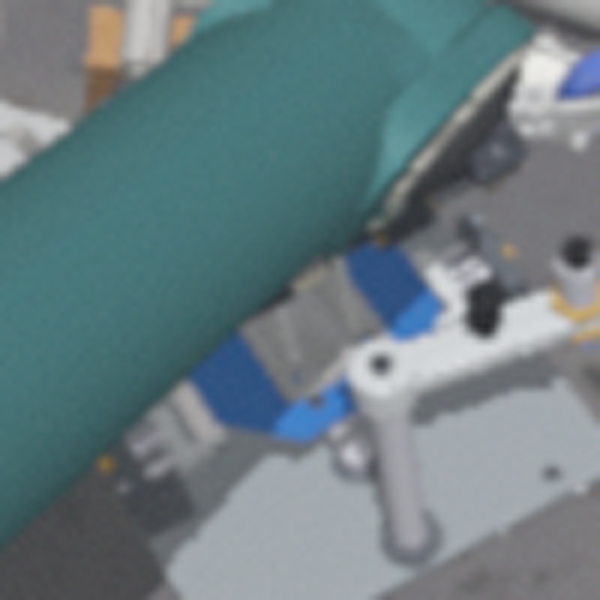

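View pics/tl4.png

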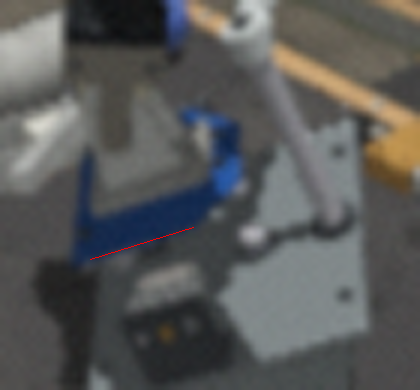

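```bash
cat > ov.py <<'E'
from tilt import *
def ov(org,th,cams,outs,boxes,k=6):
    A=(R.from_euler('z',np.load('stand2.npy')[2])*R.from_euler('y',-np.radians(th))).as_matrix()
    pts=np.array([(-58,-65,20),(23,-65,20),(58,-30,26),(58,30,26),(23,65,20),(58,-30,14),(58,30,14)])/1000
    W=pts@A.T+org
    for c,out,b in zip(cams,outs,boxes):
        x0,y0,x1,y1=b; im=cv2.resize(c['image'][y0:y1,x0:x1],None,fx=k,fy=k,interpolation=cv2.INTER_CUBIC)
        for u in proj(c,W): cv2.circle(im,tuple(int(v) for v in (u-(x0,y0)+.5)*k),3,(0,0,255),-1)
        cv2.imwrite(out,im)
    return A
if __name__=='__main__':
    s=pickle.load(open('s7.pkl','rb'));t=pickle.load(open('t7.pkl','rb'))
    th=24.5;P=np.array([.5082,-.2436,.179])
    A=(R.from_euler('z',np.load('stand2.npy')[2])*R.from_euler('y',-np.radians(th))).as_matrix()
    org=P-A[:,2]*.0876
    ov(org,th,(s,t),('pics/ov_s.png','pics/ov_t.png'),((240,120,330,220),(250,140,350,240)))
    print('origin in seat',Rm.T@(org-o)*1000)
E
python3 ov.py
```

```text
origin in seat [-1.60982827  0.26868487 40.50868171]
```

View pics/ov_s.png

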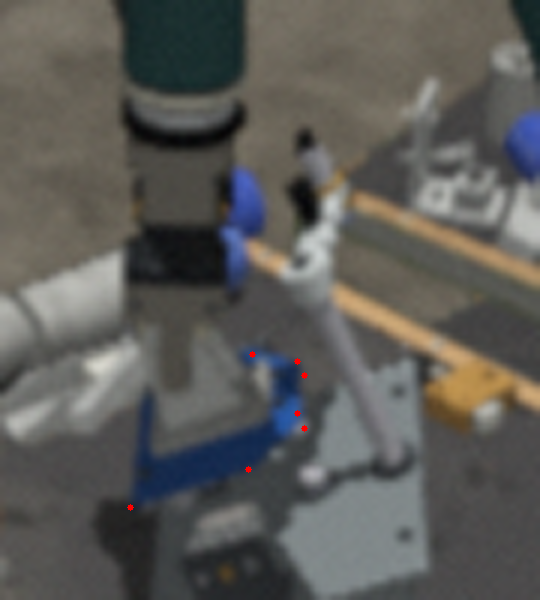

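View pics/ov_t.png

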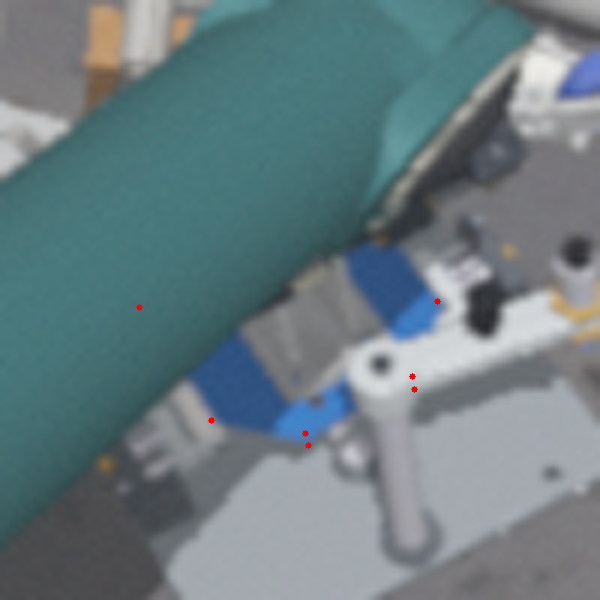

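```bash
python3 - <<'E'
from tilt import *
s=pickle.load(open('s7.pkl','rb'));t=pickle.load(open('t7.pkl','rb'))
def z(im,x0,y0,x1,y1,k,n):
    a=cv2.resize(im[y0:y1,x0:x1],None,fx=k,fy=k,interpolation=cv2.INTER_CUBIC)
    for x in range(x0,x1,5): cv2.line(a,(int((x-x0+.5)*k),0),(int((x-x0+.5)*k),8),(0,0,255),1); cv2.putText(a,str(x),(int((x-x0+.5)*k),22),0,.4,(0,0,255))
    for y in range(y0,y1,5): cv2.line(a,(0,int((y-y0+.5)*k)),(8,int((y-y0+.5)*k)),(0,0,255),1);  cv2.putText(a,str(y),(10,int((y-y0+.5)*k)),0,.4,(0,0,255))
    cv2.imwrite(n,a)
z(s['image'],258,172,298,208,16,'pics/zs.png')
z(t['image'],277,178,327,218,15,'pics/zt.png')
E
```

```text
(no output)
```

View pics/zs.png

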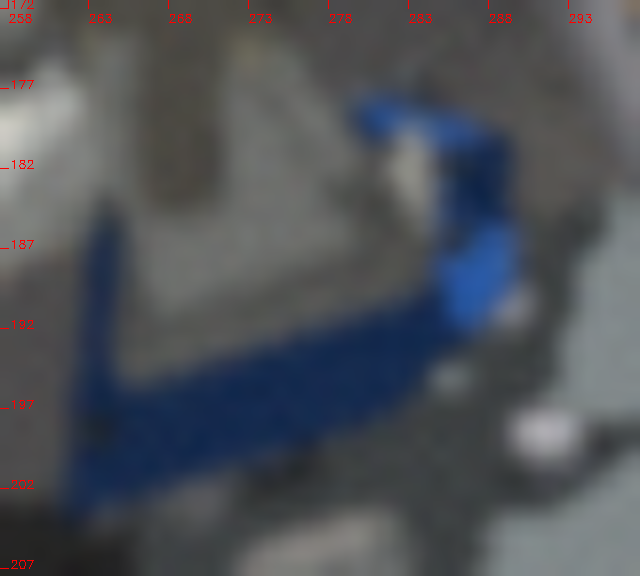

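View pics/zt.png

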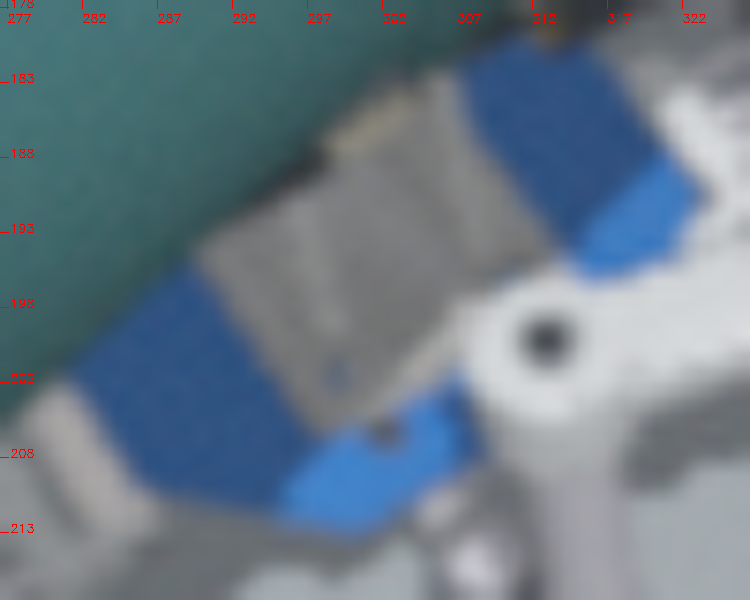

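Projected plate corners match the pictures to about 1 px (2–3 mm): the end corner is at (300,213) against (300.5,212.7) expected. I trim 1 mm and go down along the deck normal to just above the rollers.

Call:
{"method": "drive_tool", "body": {
  "commands": [
    [-0.002, -0.001, 0.002, 0, 1],
    [-0.0017, 0, 0.0036, 0, 1],
    [-0.0017, 0, 0.0036, 0, 1],
    [-0.0017, 0, 0.0036, 0, 1],
    [-0.0017, 0, 0.0036, 0, 1],
    [0, 0, 0, 0, 1],
    [0, 0, 0, 0, 1],
    [0, 0, 0, 0, 1],
    [0, 0, 0, 0, 1]
  ],
  "grip_force": 40
}}

```text
time: 15.43
tcp_pos: [0.5, -0.2473, 0.1439]
orientation: [0.967, 0.255, 0.0, 0.0]
force: [-0.2, 0.5, -6.3]
grip_width: 0.0387
```

```bash
cat > st.py <<'E'
from tilt import *
from go import *
Ph=o+Rm[:,2]*.0876-[0,0,.019]
ob=env.get_obs(); print('grip pt in seat rel home mm',(Rm.T@(ob['tcp_pos']-Ph)*1000).round(1),'F seat',(Rm.T@ob['force']).round(1))
go(Ph,-60.4,False)
E
python3 st.py; python3 - <<'E'
import sys; sys.path.insert(0,'.')
from tilt import *
c=tilt((250,165,325,230),'pics/tl5.png')
E
```

```text
grip pt in seat rel home mm [ 0.4 -0.6 22.1] F seat [-2.7 -0.5 -5.7]
t 15.43 tcp [ 0.5    -0.2473  0.1439] yaw -60.42 F [-0.2  0.5 -6.3] w 0.0387
turn toolz rad -0.0003 shift before turn [-0.0089  0.0005  0.0202] after turn [-0.0089  0.0005  0.0202]
tilt deg 24.559427985818633 n 108 [[266.4, 206.4], [284.4, 200.8]]
```

View pics/tl5.png

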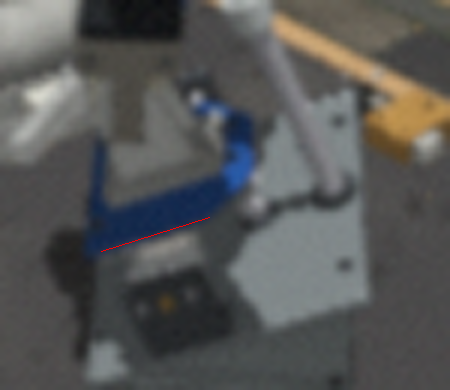

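It sits just above the rollers, 22 mm off home, tilt 24.6°. Pressing in slowly.

Call:
{"method": "drive_tool", "body": {
  "commands": [
    [-0.0009, 0, 0.0018, 0, 1],
    [-0.0008, 0, 0.0018, 0, 1],
    [-0.0009, 0, 0.0018, 0, 1],
    [-0.0008, 0, 0.0018, 0, 1],
    [0, 0, 0, 0, 1],
    [0, 0, 0, 0, 1]
  ],
  "grip_force": 35
}}

```text
time: 15.98
tcp_pos: [0.4985, -0.2493, 0.1379]
orientation: [0.967, 0.255, 0.002, 0.001]
force: [0.3, 1.1, 6.7]
grip_width: 0.0382
```

```bash
python3 st.py
```

```text
grip pt in seat rel home mm [-0.   0.5 15.7] F seat [ 2.1 -0.8  6.4]
t 15.98 tcp [ 0.4985 -0.2493  0.1379] yaw -60.4 F [0.3 1.1 6.7] w 0.0382
turn toolz rad -0.0001 shift before turn [-0.0067 -0.0005  0.0142] after turn [-0.0067 -0.0005  0.0142]
```

Call:
{"method": "drive_tool", "body": {
  "commands": [
    [-0.0009, 0, 0.0018, 0, 1],
    [-0.0008, 0, 0.0018, 0, 1],
    [-0.0009, 0, 0.0018, 0, 1],
    [0, 0, 0, 0, 1],
    [0, 0, 0, 0, 1]
  ],
  "grip_force": 30
}}

```text
time: 16.4
tcp_pos: [0.495, -0.2497, 0.1309]
orientation: [0.967, 0.255, 0.0, -0.0]
force: [2.7, 1.4, -5.9]
grip_width: 0.0391
```

```bash
python3 st.py; python3 tilt.py pics/tl6.png
```

```text
grip pt in seat rel home mm [ 0.  -0.9  8. ] F seat [-5.2  0.1 -4.1]
t 16.4 tcp [ 0.495  -0.2497  0.1309] yaw -60.42 F [ 2.7  1.4 -5.9] w 0.0391
turn toolz rad -0.0003 shift before turn [-0.0034  0.0009  0.0073] after turn [-0.0034  0.0009  0.0073]
tilt deg 27.896990000672368 n 36 [[272.4, 206.8], [280.8, 203.7]]
```

View pics/tl6.png

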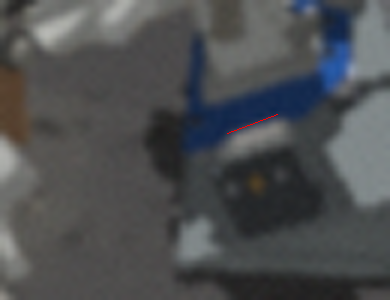

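Contact rose and then fell back at 8 mm, so the edges have passed the rollers. Following it home.

Call:
{"method": "drive_tool", "body": {
  "commands": [
    [-0.0009, 0, 0.0018, 0, 1],
    [-0.0008, 0, 0.0018, 0, 1],
    [-0.0009, 0, 0.0018, 0, 1],
    [-0.0004, 0, 0.0009, 0, 1],
    [0, 0, 0, 0, 1],
    [0, 0, 0, 0, 1]
  ],
  "grip_force": 20
}}

```text
time: 16.95
tcp_pos: [0.4905, -0.2523, 0.1238]
orientation: [0.967, 0.255, -0.001, -0.0]
force: [-0.9, -3.2, -14.8]
grip_width: 0.0389
```

```bash
python3 st.py; python3 - <<'E'
from tilt import *
s=tilt((250,170,315,230)); t=cam('top')
pickle.dump(s,open('s8.pkl','wb'));pickle.dump(t,open('t8.pkl','wb'))
from ov import ov
ov(o,25,(s,t),('pics/ov8s.png','pics/ov8t.png'),((240,140,330,240),(250,140,350,240)))
E
```

```text
grip pt in seat rel home mm [ 1.7 -0.9 -0.6] F seat [ -4.1   2.4 -14.4]
t 16.95 tcp [ 0.4905 -0.2523  0.1238] yaw -60.47 F [ -0.9  -3.2 -14.8] w 0.0389
turn toolz rad -0.0012 shift before turn [0.0018 0.0009 0.0002] after turn [0.0018 0.0009 0.0002]
tilt deg 18.915711592159468 n 41 [[273.2, 205.1], [281.9, 203.2]]
```

View pics/ov8s.png

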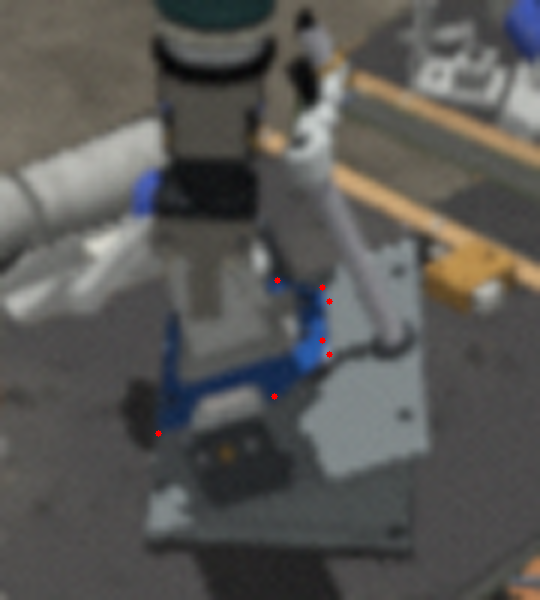

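View pics/ov8t.png

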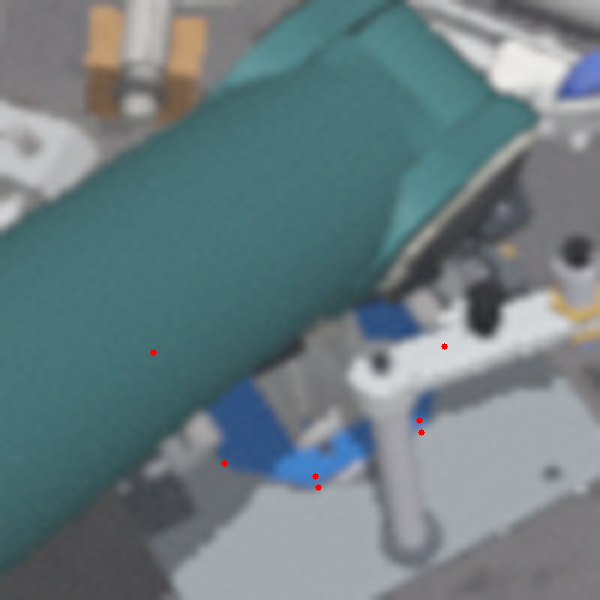

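The projected home outline fits both pictures, and the rollers are now pulling the plate downward (−14 N on the tool). I'll slacken the grip, press lightly, then open.

Call:
{"method": "drive_tool", "body": {
  "commands": [
    [0, 0, 0, 0, 1],
    [0, 0, 0, 0, 1],
    [-0.0002, 0, 0.0006, 0, 1],
    [-0.0002, 0, 0.0006, 0, 1],
    [0, 0, 0.0006, 0, 1],
    [0, 0, 0, 0, 1],
    [0, 0, 0, 0, 1]
  ],
  "grip_force": 8
}}

```text
time: 17.63
tcp_pos: [0.4921, -0.2516, 0.1236]
orientation: [0.967, 0.255, 0.001, -0.0]
force: [-2.9, -0.2, -2.3]
grip_width: 0.0389
```

```bash
python3 st.py
```

```text
grip pt in seat rel home mm [ 0.1 -0.7 -0.1] F seat [ 1.4 -1.2 -3.2]
t 17.63 tcp [ 0.4921 -0.2516  0.1236] yaw -60.41 F [-2.9 -0.2 -2.3] w 0.0389
turn toolz rad -0.0001 shift before turn [ 0.0001  0.0007 -0.0001] after turn [ 0.0001  0.0007 -0.0001]
```

Call:
{"method": "drive_tool", "body": {
  "commands": [
    [-0.0004, 0, 0.0009, 0, 1],
    [-0.0004, 0, 0.0009, 0, 1],
    [-0.0004, 0, 0.0009, 0, 1],
    [0, 0, 0, 0, 1],
    [0, 0, 0, 0, 1],
    [0, 0, 0, 0, 1]
  ],
  "grip_force": 25
}}

```text
time: 18.13
tcp_pos: [0.4925, -0.2516, 0.1231]
orientation: [0.967, 0.256, 0.002, -0.001]
force: [-5.5, 4.4, 16.2]
grip_width: 0.0388
```

```bash
python3 st.py
```

```text
grip pt in seat rel home mm [-0.5 -0.5 -0.3] F seat [ 9.2 -6.6 13.5]
t 18.13 tcp [ 0.4925 -0.2516  0.1231] yaw -60.38 F [-5.5  4.4 16.2] w 0.0388
turn toolz rad 0.0003 shift before turn [-0.0003  0.0005 -0.0005] after turn [-0.0003  0.0005 -0.0005]
```

A firm stop: 13.5 N at 0.3 mm of travel, so it is home. Relax, open, and back off along the deck normal.

Call:
{"method": "drive_tool", "body": {
  "commands": [
    [0.0006, 0, -0.0014, 0, 1],
    [0.0004, 0, -0.0008, 0, 1],
    [0, 0, 0, 0, 1],
    [0, 0, 0, 0, -1],
    [0, 0, 0, 0, -1],
    [0, 0, 0, 0, -1],
    [0, 0, 0, 0, -1],
    [0, 0, 0, 0, -1],
    [0, 0, 0, 0, -1],
    [0.004, 0, -0.008, 0, -1],
    [0.008, 0, -0.016, 0, -1],
    [0.01, 0, -0.02, 0, -1],
    [0.01, 0, -0.02, 0, -1],
    [0.015, 0, -0.02, 0, -1],
    [0.02, 0, -0.025, 0, -1],
    [0.02, 0, -0.025, 0, -1],
    [0.02, 0, -0.02, 0, -1],
    [0.015, 0, -0.01, 0, -1],
    [0, 0, 0, 0, -1],
    [0, 0, 0, 0, -1]
  ]
}}

```text
time: 19.8
tcp_pos: [0.5976, -0.1915, 0.2866]
orientation: [0.967, 0.256, 0.0, 0.0]
force: [-0.3, -1.0, -1.1]
grip_width: 0.0921
```

```bash
python3 st.py; python3 - <<'E'
from tilt import *
from ov import ov
s=tilt((250,170,315,230)); t=cam('top')
pickle.dump(s,open('s9.pkl','wb'));pickle.dump(t,open('t9.pkl','wb'))
ov(o,25,(s,t),('pics/ov9s.png','pics/ov9t.png'),((240,140,330,240),(260,140,360,240)))
E
```

```text
grip pt in seat rel home mm [-41.2  -0.9 199. ] F seat [ 0.2  0.7 -1.3]
t 19.8 tcp [ 0.5976 -0.1915  0.2866] yaw -60.35 F [-0.3 -1.  -1.1] w 0.0921
turn toolz rad 0.0009 shift before turn [-0.1214  0.0007  0.163 ] after turn [-0.1214  0.0008  0.163 ]
tilt deg 19.206947332202375 n 34 [[273.6, 204.9], [282.2, 202.9]]
```

View pics/ov9s.png

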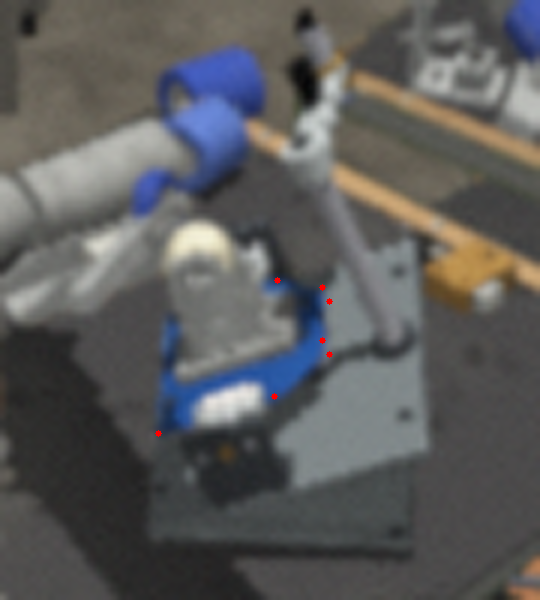

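View pics/ov9t.png

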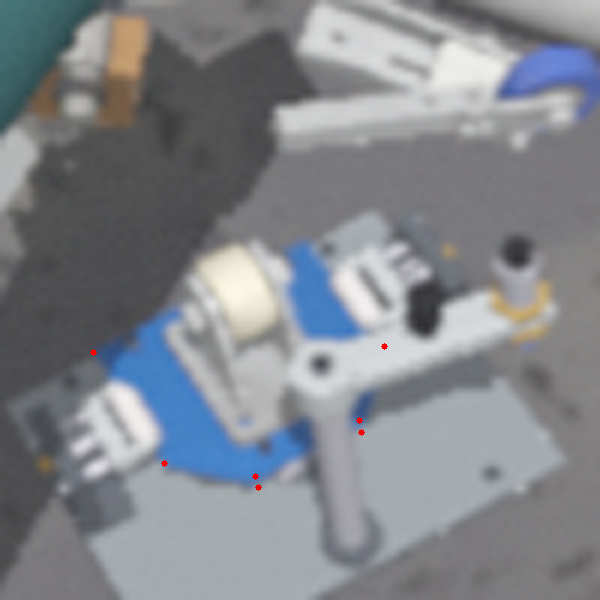

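In both pictures the white rollers lie over the plate's side edges and the outline sits on the projected home corners. One quick check of the roller height, and the knob geometry for the swing.

```bash
python3 - <<'E'
from tilt import *
s=pickle.load(open('s9.pkl','rb'));t=pickle.load(open('t9.pkl','rb'))
def cream(c,b):
    x0,y0,x1,y1=b; a=cv2.resize(c['image'][y0:y1,x0:x1],None,fx=4,fy=4,interpolation=cv2.INTER_CUBIC)
    h=cv2.cvtColor(a,cv2.COLOR_BGR2HSV); m=cv2.inRange(h,(15,25,150),(38,150,255))
    n,l,st,ce=cv2.connectedComponentsWithStats(m); i=1+np.argmax(st[1:,4]); return (ce[i]+.5)/4-.5+(x0,y0),st[i]
a,sa=cream(t,(285,175,312,200)); b,sb=cream(s,(262,172,282,190)); print(a,sa,b,sb)
q=tri(t,[a],s,[b])[0]; print('roller in seat',Rm.T@(q[:3]-o)*1000,q[3])
# knob: black blob in top & scene
kt=(424/6+260-.5,305/6+140-.5); ks=(302/6+240-.5,82/6+140-.5)
q=tri(t,[kt],s,[ks])[0]; v=Rm.T@(q[:3]-o)*1000; print('knob',v,q[3],np.degrees(np.arctan2(v[1],v[0]-95)),np.hypot(v[1],v[0]-95))
for j in (0,.04,.1,1.833):
    a=np.radians(75)+j; print(j,Rm@np.array([.095+.05*np.cos(a),.05*np.sin(a),.168])+o, proj(t,Rm@np.array([.095+.05*np.cos(a),.05*np.sin(a),.179])+o))
for n,c,b in(('s',s,(275,150,305,180)),('t',t,(300,175,360,215))):
    x0,y0,x1,y1=b; cv2.imwrite(f'pics/k_{n}.png',cv2.resize(c['image'][y0:y1,x0:x1],None,fx=12,fy=12,interpolation=cv2.INTER_CUBIC))
E
```

```text
[297.20833333 183.82575758] [ 33  24  37  34 528] [272.92355247 180.0701146 ] [ 23  20  44  31 829]
roller in seat [  1.73116546  -1.43763968 111.20834683] 0.012519445937262232
knob [ 99.2237351   51.6203772  164.59502199] 0.00046221015794348073 85.3223068398557 51.79288831502459
0 [ 0.46081258 -0.32570652  0.26113193] [[330.54222778 190.25364625]]
0.04 [ 0.46257946 -0.3252546   0.26031133] [[330.31189506 189.66420183]]
0.1 [ 0.46518272 -0.32443497  0.25906692] [[329.9132288  188.79948775]]
1.833 [ 0.48658334 -0.25553276  0.23453193] [[303.04607223 182.43692133]]
```

View pics/k_t.png

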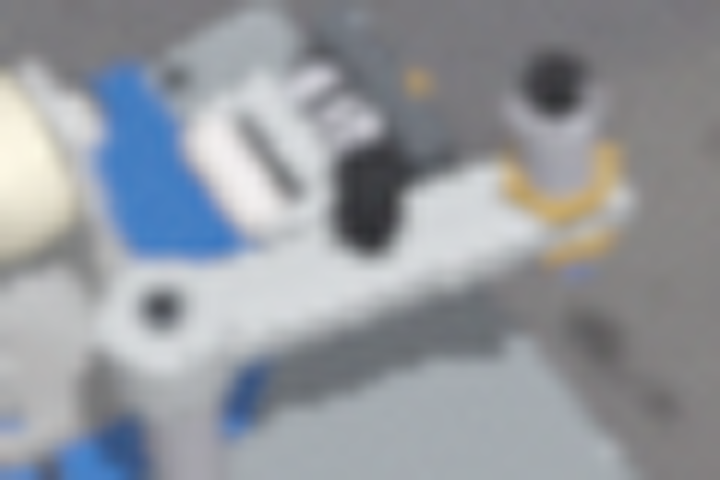

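View pics/k_s.png

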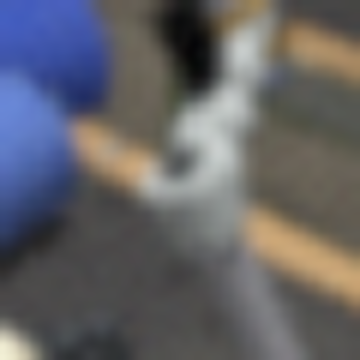

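The roller is centred in the seat (1.7, −1.4 mm) and its visible part lies at z ≈ 111 mm, below the 116 mm crown. The arm is at about 0.1 rad, with the knob near (0.465, −0.324, 0.259). I'll cage the knob with half-open jaws along the tangent, then turn with it.

```bash
cat > knob.py <<'E'
from tilt import *
from go import *
def K(j): a=np.radians(75)+j; return Rm@np.array([.095+.05*np.cos(a),.05*np.sin(a),.168])+o
def Y(j):
    a=np.radians(75)+j+np.pi/2; d=Rm@np.array([np.cos(a),np.sin(a),0]); return np.degrees(np.arctan2(-d[1],-d[0]))
E
python3 -c "
from knob import *
j=.1; print(K(j),Y(j),Y(1.833)); go(K(j)+[0,0,.062],Y(j),False); go(K(j)+[0,0,-.008],Y(j),False); print(env.get_obs()['qpos'])"
```

```text
[ 0.46518272 -0.32443497  0.25906692] -160.63970004336585 -60.40916982585333
t 19.9 tcp [ 0.596  -0.1925  0.2856] yaw -60.51 F [-0.3  0.2  0.4] w 0.092
turn toolz rad 1.7476 shift before turn [-0.1788  0.0504 -0.0352] after turn [ 0.0811  0.1671 -0.0358]
t 19.9 tcp [ 0.596  -0.1925  0.2856] yaw -60.51 F [-0.3  0.2  0.4] w 0.092
turn toolz rad 1.7476 shift before turn [-0.1787  0.0505  0.0348] after turn [0.0812 0.1671 0.0342]
[-0.27367477  0.42389996  0.7290705   1.62072104 -0.29604034  1.21313146
 -0.53947584]
```

Call:
{"method": "drive_tool", "body": {
  "commands": [
    [0, 0, -0.018, 0, 0],
    [0, 0, -0.018, 0.06, 0],
    [0, 0, 0, 0.118, 0],
    [0, 0, 0, 0.118, 0],
    [0, 0, 0, 0.118, 0],
    [0, 0, 0, 0.118, 0],
    [0, 0, 0, 0.118, 0],
    [0, 0, 0, 0.118, 0],
    [0, 0, 0, 0.118, 0],
    [0, 0, 0, 0.118, 0],
    [0, 0, 0, 0.118, 0],
    [0, 0, 0, 0.118, 0],
    [0, 0, 0, 0.118, 0],
    [0, 0, 0, 0.118, 0],
    [0, 0, 0, 0.118, 0],
    [0, 0, 0, 0.118, 0],
    [0, 0, 0, 0.036, 0],
    [0, 0, 0, 0, 0]
  ],
  "grip_force": 10
}}

```text
time: 21.4
tcp_pos: [0.596, -0.1927, 0.3215]
orientation: [0.815, -0.579, -0.001, 0.001]
force: [0.7, 0.5, 0.1]
grip_width: 0.0459
```

```bash
python3 -c "
from knob import *
j=.1; go(K(j)+[0,0,.062],Y(j),False); print(env.get_obs()['qpos'].round(2))"
```

```text
t 21.4 tcp [ 0.596  -0.1927  0.3215] yaw -160.77 F [0.7 0.5 0.1] w 0.0459
turn toolz rad -0.0022 shift before turn [0.0813 0.167  0.0007] after turn [0.0809 0.1671 0.0007]
[-0.52  0.54  1.15  1.59 -0.5   1.35 -2.11]
```

Call:
{"method": "drive_tool", "body": {
  "commands": [
    [0.004, 0.008, 0, 0, 0],
    [0.008, 0.016, 0, 0, 0],
    [0.009, 0.018, 0, 0, 0],
    [0.009, 0.018, 0, 0, 0],
    [0.009, 0.018, 0, 0, 0],
    [0.009, 0.018, 0, 0, 0],
    [0.009, 0.018, 0, 0, 0],
    [0.009, 0.018, 0, 0, 0],
    [0.009, 0.018, 0, 0, 0],
    [0.006, 0.017, 0, 0, 0],
    [0, 0, 0, -0.002, 0],
    [0, 0, 0, 0, 0],
    [0, 0, 0, 0, 0],
    [0, 0, 0, 0, 0]
  ]
}}

```text
time: 22.57
tcp_pos: [0.4677, -0.3228, 0.3223]
orientation: [0.817, -0.576, -0.0, -0.0]
force: [-0.0, 0.3, -0.2]
grip_width: 0.0459
```

```bash
python3 - <<'E'
from knob import *
j=.1; go(K(j)+[0,0,-.006],Y(j),False); print(env.get_obs()['qpos'].round(2))
for n,b in(('scene',(240,110,340,210)),('top',(270,130,380,230))):
    c=cam(n); x0,y0,x1,y1=b; cv2.imwrite(f'pics/{n}10.png',cv2.resize(c['image'][y0:y1,x0:x1],None,fx=6,fy=6,interpolation=cv2.INTER_CUBIC))
    p=env.get_obs()['tcp_pos']; print(n,(proj(c,[p,K(j),K(j)+Rm[:,2]*.011])-(x0,y0)+.5)*6)
E
```

```text
t 22.57 tcp [ 0.4677 -0.3228  0.3223] yaw -160.34 F [-0.   0.3 -0.2] w 0.0459
turn toolz rad 0.0052 shift before turn [0.0007 0.0029 0.0692] after turn [0.0007 0.0029 0.0692]
[-0.36  0.41  1.21  1.73 -0.4   1.29 -1.86]
scene [[305.61284061 168.63065342]
 [305.22506954 257.42661683]
 [298.67443243 243.40955794]]
top [[385.94679328 332.26256165]
 [363.88506054 369.52775697]
 [362.47937279 355.79692649]]
```

View pics/scene10.png

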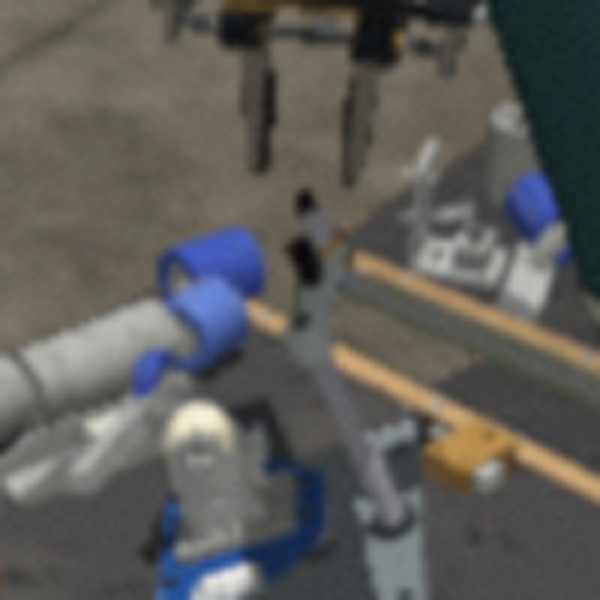

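View pics/top10.png

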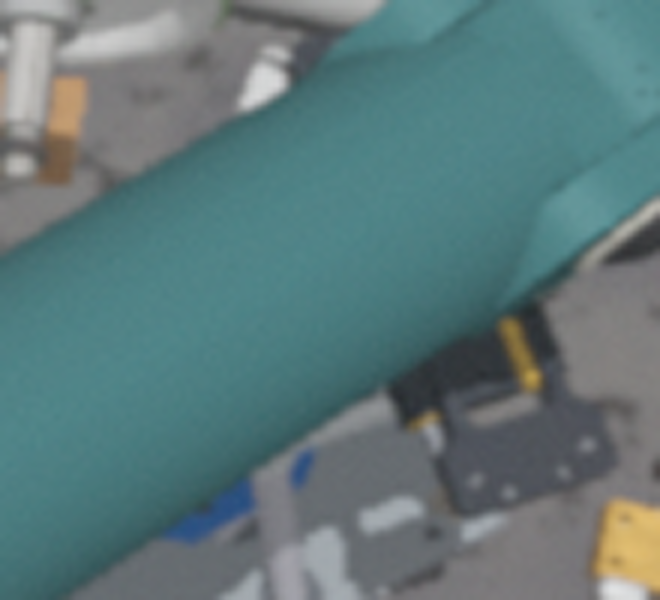

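The jaws hang centred above the knob: scene pixel (305,168) over the knob at (305,260). Descending around it.

Call:
{"method": "drive_tool", "body": {
  "commands": [
    [0, 0.002, 0.008, 0.005, 0],
    [0, 0, 0.01, 0, 0],
    [0, 0, 0.01, 0, 0],
    [0, 0, 0.01, 0, 0],
    [0, 0, 0.01, 0, 0],
    [0, 0, 0.01, 0, 0],
    [0, 0, 0.007, 0, 0],
    [0, 0, 0.003, 0, 0],
    [0, 0, 0, 0, 0],
    [0, 0, 0, 0, 0],
    [0, 0, 0, 0, 0]
  ]
}}

```text
time: 23.58
tcp_pos: [0.4653, -0.3247, 0.255]
orientation: [0.815, -0.579, 0.0, -0.0]
force: [1.3, 0.1, 0.9]
grip_width: 0.0464
```

```bash
python3 - <<'E'
from knob import *
j=.1; go(K(j)+[0,0,-.006],Y(j),False)
for n,b in(('scene',(250,120,330,190)),):
    c=cam(n); x0,y0,x1,y1=b; cv2.imwrite(f'pics/{n}11.png',cv2.resize(c['image'][y0:y1,x0:x1],None,fx=8,fy=8,interpolation=cv2.INTER_CUBIC))
E
```

```text
t 23.58 tcp [ 0.4653 -0.3247  0.255 ] yaw -160.75 F [1.3 0.1 0.9] w 0.0464
turn toolz rad -0.002 shift before turn [-0.0003  0.      0.0019] after turn [-0.0003  0.      0.0019]
```

View pics/scene11.png

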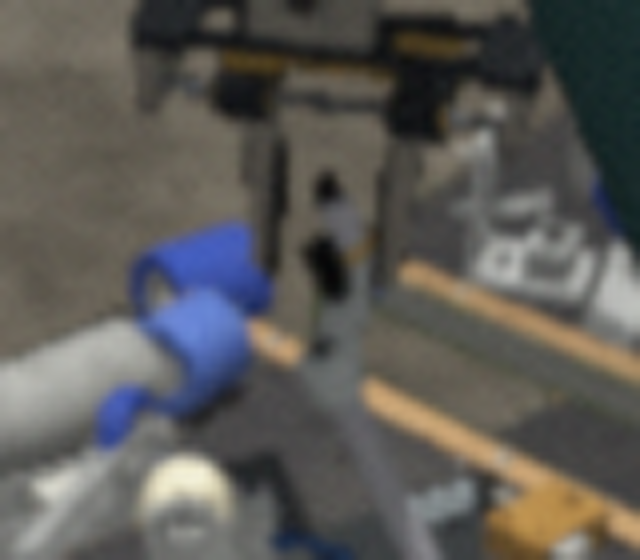

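The knob stands between the two fingers. Working out the arc rows.

```bash
python3 - <<'E'
from knob import *
js=np.arange(.1,2.05,.1)
for a,b in zip(js[:-1],js[1:]):
    y=np.radians(Y(a)); M=np.c_[[-np.sin(y),np.cos(y),0],[np.cos(y),np.sin(y),0],[0,0,-1]]
    # tool x = y cross z
    M[:,0]=np.cross(M[:,1],M[:,2]); d=M.T@(K(b)-K(a)); print(round(b,2),(d*1000).round(1),round(-np.radians(Y(b)-Y(a)),3))
E
```

```text
0.2 [-0.2 -4.5  2.1] -0.11
0.3 [-0.2 -4.5  2.1] -0.11
0.4 [-0.2 -4.5  2.1] -0.11
0.5 [-0.2 -4.5  2.1] -0.109
0.6 [-0.2 -4.6  2. ] -0.108
0.7 [-0.2 -4.6  2. ] -0.107
0.8 [-0.2 -4.6  1.9] -0.105
0.9 [-0.2 -4.7  1.8] -0.103
1.0 [-0.2 -4.7  1.6] -0.101
1.1 [-0.2 -4.8  1.5] -0.099
1.2 [-0.2 -4.8  1.3] -0.098
1.3 [-0.2 -4.9  1.2] -0.096
1.4 [-0.2 -4.9  1. ] -0.094
1.5 [-0.2 -4.9  0.8] -0.093
1.6 [-0.2 -5.   0.6] -0.092
1.7 [-0.2 -5.   0.4] -0.091
1.8 [-0.2 -5.   0.2] -0.091
1.9 [-0.2 -5.  -0. ] -0.091
2.0 [-0.2 -5.  -0.2] -0.091
```

Call:
{"method": "drive_tool", "body": {
  "commands": [
    [0, 0, 0.002, 0, 0.2],
    [0, 0, 0, 0, 0.2],
    [-0.0001, -0.0022, 0.001, -0.055, 0.2],
    [-0.0001, -0.0022, 0.001, -0.055, 0.2],
    [-0.0001, -0.0022, 0.001, -0.055, 0.2],
    [-0.0001, -0.0022, 0.001, -0.055, 0.2],
    [-0.0001, -0.0023, 0.001, -0.055, 0.2],
    [-0.0001, -0.0023, 0.001, -0.055, 0.2],
    [-0.0001, -0.0023, 0.001, -0.055, 0.2],
    [-0.0001, -0.0023, 0.001, -0.054, 0.2],
    [-0.0001, -0.0023, 0.001, -0.054, 0.2],
    [-0.0001, -0.0023, 0.001, -0.054, 0.2],
    [0, 0, 0, 0, 0.2],
    [0, 0, 0, 0, 0.2]
  ]
}}

```text
time: 24.8
tcp_pos: [0.4827, -0.3114, 0.2424]
orientation: [0.941, -0.338, -0.0, 0.0]
force: [-1.3, -0.3, -1.2]
grip_width: 0.037
```

```bash
python3 - <<'E'
from knob import *
j=.6; go(K(j)+[0,0,-.008],Y(j),False); print(env.get_obs()['qpos'].round(2))
for n,b in(('scene',(250,120,330,190)),):
    c=cam(n); x0,y0,x1,y1=b; cv2.imwrite(f'pics/{n}12.png',cv2.resize(c['image'][y0:y1,x0:x1],None,fx=8,fy=8,interpolation=cv2.INTER_CUBIC))
E
```

```text
t 24.8 tcp [ 0.4827 -0.3114  0.2424] yaw -129.51 F [-1.3 -0.3 -1.2] w 0.037
turn toolz rad -0.0051 shift before turn [ 0.0007 -0.0004  0.0018] after turn [ 0.0007 -0.0004  0.0018]
[-0.24  0.44  0.99  1.81 -0.4   1.12 -1.36]
```

View pics/scene12.png

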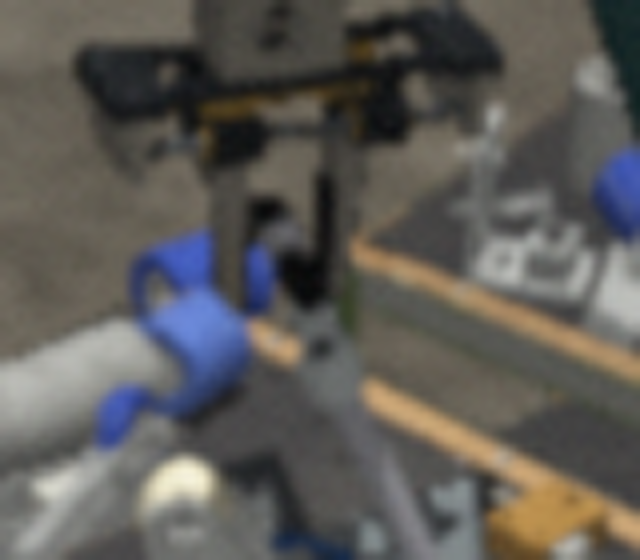

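The arm is following, the knob at (300,275) in the crop and carried by the right finger. Continuing.

Call:
{"method": "drive_tool", "body": {
  "commands": [
    [0, -0.0023, 0.001, -0.054, 0.2],
    [0, -0.0023, 0.001, -0.053, 0.2],
    [0, -0.0023, 0.001, -0.053, 0.2],
    [0, -0.0023, 0.001, -0.052, 0.2],
    [0, -0.0023, 0.001, -0.052, 0.2],
    [0, -0.0023, 0.001, -0.051, 0.2],
    [-0.0001, -0.0024, 0.001, -0.051, 0.2],
    [-0.0001, -0.0024, 0.0008, -0.05, 0.2],
    [-0.0001, -0.0024, 0.0008, -0.05, 0.2],
    [-0.0001, -0.0024, 0.0008, -0.05, 0.2],
    [-0.0001, -0.0024, 0.0007, -0.049, 0.2],
    [-0.0001, -0.0024, 0.0007, -0.049, 0.2],
    [-0.0001, -0.0024, 0.0006, -0.048, 0.2],
    [-0.0001, -0.0025, 0.0006, -0.048, 0.2],
    [-0.0001, -0.0025, 0.0005, -0.047, 0.2],
    [-0.0001, -0.0025, 0.0005, -0.047, 0.2],
    [0, 0, 0, 0, 0.2],
    [0, 0, 0, 0, 0.2]
  ]
}}

```text
time: 26.35
tcp_pos: [0.4931, -0.2761, 0.2296]
orientation: [0.998, 0.057, 0.0, 0.0]
force: [-0.2, -2.7, -1.9]
grip_width: 0.0366
```

```bash
python3 - <<'E'
from knob import *
j=1.4; go(K(j)+[0,0,-.008],Y(j),False); print(env.get_obs()['qpos'].round(2))
for n,b in(('scene',(240,120,330,200)),):
    c=cam(n); x0,y0,x1,y1=b; cv2.imwrite(f'pics/{n}13.png',cv2.resize(c['image'][y0:y1,x0:x1],None,fx=7,fy=7,interpolation=cv2.INTER_CUBIC))
E
```

```text
t 26.35 tcp [ 0.4931 -0.2761  0.2296] yaw -83.47 F [-0.2 -2.7 -1.9] w 0.0366
turn toolz rad -0.0058 shift before turn [ 0.0002 -0.0002  0.0011] after turn [ 0.0002 -0.0002  0.0011]
[-0.17  0.37  0.79  1.84 -0.3   1.05 -0.72]
```

View pics/scene13.png

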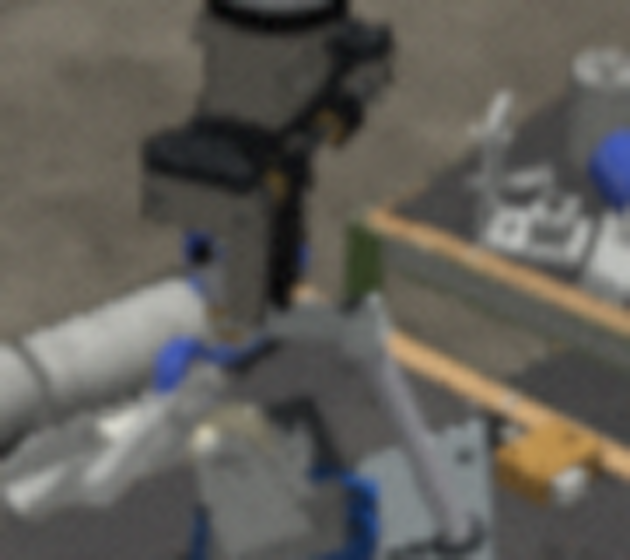

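Call:
{"method": "drive_tool", "body": {
  "commands": [
    [-0.0001, -0.0025, 0.0004, -0.047, 0.2],
    [-0.0001, -0.0025, 0.0004, -0.047, 0.2],
    [-0.0001, -0.0025, 0.0003, -0.046, 0.2],
    [-0.0001, -0.0025, 0.0003, -0.046, 0.2],
    [-0.0001, -0.0025, 0.0002, -0.046, 0.2],
    [-0.0001, -0.0025, 0.0002, -0.046, 0.2],
    [-0.0001, -0.0025, 0.0001, -0.046, 0.2],
    [-0.0001, -0.0025, 0.0001, -0.046, 0.2],
    [0, -0.0025, 0, -0.02, 0.2],
    [0, -0.002, 0, 0, 0.2],
    [0, 0, 0, 0, 0.2],
    [0, 0, 0, 0, 0.2]
  ]
}}

```text
time: 27.4
tcp_pos: [0.4851, -0.2524, 0.2278]
orientation: [0.968, 0.25, 0.001, 0.0]
force: [1.8, -1.3, -0.3]
grip_width: 0.0368
```

```bash
python3 - <<'E'
from knob import *
j=1.833; go(K(j)+[0,0,-.008],Y(j),False)
for n,b in(('scene',(240,120,330,200)),('top',(255,150,345,230))):
    c=cam(n); x0,y0,x1,y1=b; cv2.imwrite(f'pics/{n}14.png',cv2.resize(c['image'][y0:y1,x0:x1],None,fx=7,fy=7,interpolation=cv2.INTER_CUBIC))
E
```

```text
t 27.4 tcp [ 0.4851 -0.2524  0.2278] yaw -61.03 F [ 1.8 -1.3 -0.3] w 0.0368
turn toolz rad -0.0109 shift before turn [-0.0002  0.0034  0.0013] after turn [-0.0002  0.0034  0.0013]
```

View pics/scene14.png

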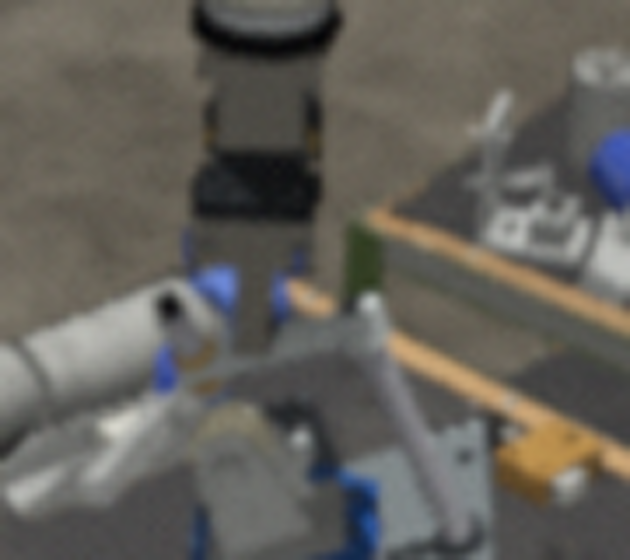

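View pics/top14.png

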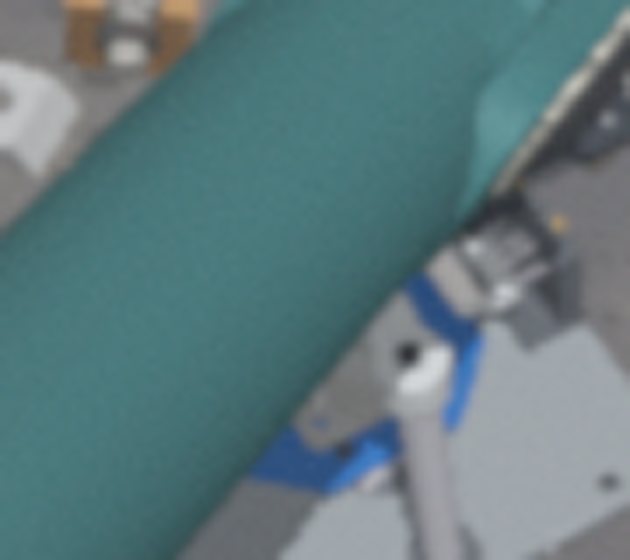

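The arm swings in nearly over the bracket. Pushing on until the stop answers.

Call:
{"method": "drive_tool", "body": {
  "commands": [
    [0, -0.002, 0, 0, 0.2],
    [0, -0.002, 0, 0, 0.2],
    [0, -0.002, 0, 0, 0.2],
    [0, 0, 0, 0, 0.2],
    [0, 0, 0, 0, 0.2]
  ]
}}

```text
time: 27.92
tcp_pos: [0.4814, -0.2471, 0.2275]
orientation: [0.968, 0.251, -0.0, -0.0]
force: [1.8, -0.6, 1.2]
grip_width: 0.0367
```

```bash
python3 -c "
from knob import *
j=1.833; go(K(j)+[0,0,-.008],Y(j),False);print(Rm.T@env.get_obs()['force'])"
```

```text
t 27.92 tcp [ 0.4814 -0.2471  0.2275] yaw -60.98 F [ 1.8 -0.6  1.2] w 0.0367
turn toolz rad -0.01 shift before turn [0.0005 0.0099 0.001 ] after turn [0.0004 0.0099 0.001 ]
[-0.63271481  1.36009791  1.65173168]
```

Call:
{"method": "drive_tool", "body": {
  "commands": [
    [0, -0.002, 0, 0, 0.2],
    [0, -0.002, 0, 0, 0.2],
    [0, 0, 0, 0, 0.2],
    [0, 0, 0, 0, 0.2]
  ]
}}

```text
time: 28.25
tcp_pos: [0.481, -0.2466, 0.2276]
orientation: [0.968, 0.25, 0.001, 0.003]
force: [9.0, -8.4, -7.8]
grip_width: 0.0366
```

```bash
python3 -c "
from knob import *
j=1.833; go(K(j)+[0,0,-.008],Y(j),False);print(Rm.T@env.get_obs()['force'])"
```

```text
t 28.25 tcp [ 0.481  -0.2466  0.2276] yaw -61.06 F [ 9.  -8.4 -7.8] w 0.0366
turn toolz rad -0.0114 shift before turn [0.0006 0.0105 0.0011] after turn [0.0005 0.0105 0.0011]
[-6.62523134 11.74855678 -5.47338857]
```

The stop answers: 12 N, no further travel. From finger position and opening the knob lies within about 1 mm of the seat's centre line. Centre the jaws, open and lift off.

Call:
{"method": "drive_tool", "body": {
  "commands": [
    [0, 0.003, 0, 0, 0.2],
    [0, 0.003, 0, 0, 0.1],
    [0, 0.003, 0, 0, 0],
    [0, 0.003, 0, 0, -0.1],
    [0, 0, 0, 0, -0.1],
    [0, 0, 0, 0, -0.1],
    [0, 0, -0.006, 0, -0.1],
    [0, 0, -0.012, 0, -0.1],
    [0, 0, -0.02, 0, -0.1],
    [0, 0, -0.02, 0, -0.1],
    [0, 0, -0.025, 0, -0.1],
    [0, 0, -0.025, 0, -0.1],
    [0.02, 0, -0.02, 0, -0.1],
    [0.03, 0, -0.01, 0, -0.1],
    [0.03, -0.01, 0, 0, -0.1],
    [0.03, -0.02, 0, 0, -0.1],
    [0.03, -0.02, 0, 0, -0.1],
    [0.03, -0.02, 0, 0, -0.1],
    [0, 0, 0, 0, -0.1],
    [0, 0, 0, 0, -0.1]
  ]
}}

```text
time: 29.92
tcp_pos: [0.6011, -0.1079, 0.366]
orientation: [0.967, 0.253, -0.0, 0.0]
force: [-0.3, -1.0, -0.4]
grip_width: 0.0506
```

```bash
python3 - <<'E'
from knob import *
go(env.get_obs()['tcp_pos'])
s=cam('scene');t=cam('top')
for n,c,b in(('scene',s,(230,120,330,220)),('top',t,(255,140,355,240))):
    x0,y0,x1,y1=b; cv2.imwrite(f'pics/{n}15.png',cv2.resize(c['image'][y0:y1,x0:x1],None,fx=6,fy=6,interpolation=cv2.INTER_CUBIC))
    print(n,(proj(c,[K(1.833)+Rm[:,2]*.011,Rm@np.array([0,0,.188])+o])-(x0,y0)+.5)*6)
pickle.dump(s,open('s15.pkl','wb'));pickle.dump(t,open('t15.pkl','wb'))
E
```

```text
t 29.92 tcp [ 0.6011 -0.1079  0.366 ] yaw -60.7 F [-0.3 -1.  -0.4] w 0.0506
turn toolz rad -0.0 shift before turn [0. 0. 0.] after turn [0. 0. 0.]
scene [[271.43470869 254.0216125 ]
 [199.54394364 265.92646945]]
top [[291.27643341 257.62152799]
 [241.72746927 180.36579257]]
```

View pics/scene15.png

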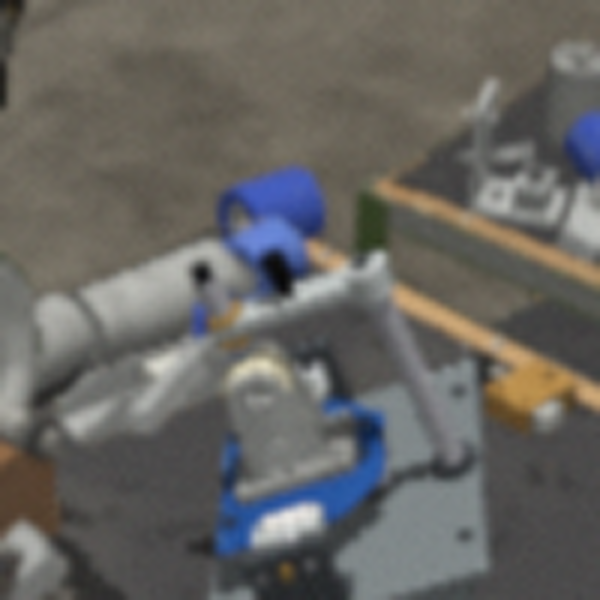

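View pics/top15.png

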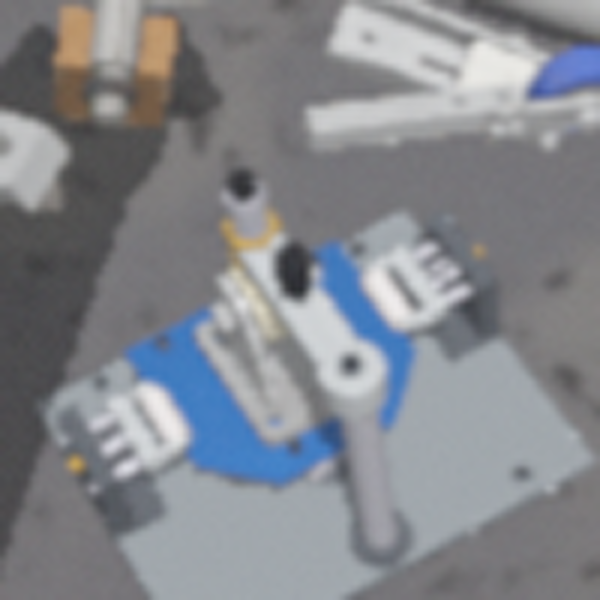

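The barrel top is at (240,182) against (242,180) expected at the stop, the knob at (296,258) against (291,258), and both rollers lie over the plate edges. A last look at the bystanders, then hand in.

```bash
python3 - <<'E'
from h import *
import pickle
a=pickle.load(open('top0.pkl','rb'))['image'];b=pickle.load(open('t15.pkl','rb'))['image']
for im in (a,b):
    h=cv2.cvtColor(im[195:225,195:230],cv2.COLOR_BGR2HSV); m=cv2.inRange(h,(20,120,120),(35,255,255)); y,x=np.nonzero(m); print('wheel',x.mean()+195 if len(x) else None,y.mean()+195 if len(y) else None)
d=cv2.absdiff(a,b).max(2); print('spanner diff',d[220:245,185:250].mean(),'wheel diff',d[198:222,200:225].mean())
o=env.get_obs(); print(abs(o['joint_vel']).max(),o['force'])
env.hand_in()
E
```

```text
wheel 212.1640625 210.5546875
wheel 214.16494845360825 211.43298969072166
spanner diff 28.044307692307694 wheel diff 27.601666666666667
0.018816530545089864 [-0.73884679  0.22780709 -0.14348837]
the job is handed in; nothing more can be done
```

The carrier is on the stand with its cut-corner end uphill, both sprung rollers are over its side edges, and the sensor arm is swung in to its stop. I handed in at about 30 s; no verdict was reported.

**How it went**
- **Tilt:** the tool can only point straight down, so I gripped the bracket and rested the plate's cut end on the two front balls. That tipped it to about 24–25°.
- **Pressing in:** I clamped it firmly, then pressed it slowly along the deck normal until the rollers snapped over.
- **Sensor arm:** I caged the knob loosely between the fingers and turned it in.

**Checks that agreed**
- **Carrier home:** the press ended on a firm stop, with 13.5 N at 0.3 mm of travel. The plate's corners matched the projected home outline to about 1–2 pixels, and the bracket roller measured within 2 mm of the seat's centre.
- **Arm at its stop:** the stop answered with about 12 N. Afterwards the knob and the sensor barrel were within about 1 pixel of where they should be at the stop.
- **At hand-in:** the gripper was well clear, with wrist force under 1 N.

**Checks that were unclear or disagreed**
- **Tilt reading:** the side-edge reading gave about 19° once the rollers covered part of the edge, against the expected 25°. I put that down to the covered edge and trusted the outline and the firm stop instead.
- **Bystanders:** nothing touched them in any move, but the last comparison did not confirm it. The yellow wheel's colour patch read about 2 pixels (roughly 6 mm) off, and the spanner area differed in brightness. The arm or its shadow over that area is the likely cause, but I did not confirm it. I did not measure the slide block.

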